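Tighten the recessed nuts of a forming head

TASK

Get the long socket wrench out of its carton (swing both flaps fully open first) and use it to tighten every nut at the bottom of the forming head's three deep bores: turn each clockwise, seen from above, until it comes up against its stop. Lift off whatever dust covers lie on the bores and collect them in the open black tub; when the nuts are tight, stand the wrench back upright in the carton's insert and leave the flaps open. Leave the bowl, the jar and the spoon alone.

Things in the scene. Friction and masses are not known exactly. Their poses are not given: they have to be found in the camera images.
- head: fixed three-lane forming head of a food machine, a metal block 110 (x) by 340 (y) by 86 mm high; origin at the centre of its underside. Three round bores from the top, 54 mm wide and 70 mm deep, in a row along its y at +110, 0 and -110 mm; bore floor 16 mm above the table. A 30 mm (across flats) hex nut stands on the centre of each floor: 14 mm of hex, then a round taper and stud end, 21 mm in all. Short spouts stick out of its +x side
- bore0 (a point): centre of the mouth of the bore at the head's y = +110 mm, on the top face, 86 mm above the table (axes as the head's)
- bore1 (a point): the same for the middle bore
- bore2 (a point): the same for the bore at y = -110 mm
- nut0 (a joint): turn of the nut in bore0, rad: grows clockwise seen from above, hard stop (tight) at 2.3, starts loose between 0 and 0.5; stiff (about 0.2 N m) and stays where it is left. At 0 two opposite flats face the head's +x and -x
- nut1 (a joint): the same for the nut in bore1
- nut2 (a joint): the same for the nut in bore2
- carton: fixed cardboard carton, 160 by 160 mm, 158 mm high, walls 5 mm, floor 6 mm; origin at the centre of its underside. On its floor in the middle is a square cardboard insert, 56 mm wide inside and 30 mm high (top 36 mm above the table), in which the wrench stands
- flap_a (a joint): flap hinged on the carton's +y top edge (hinge along its x at y = +78 mm, 160 mm above the table), 145 by 55 by 4 mm: 0 lying shut over the box, 1.57 upright, up to 3.6 folded back outward and down; starts ajar (0.6 to 1.0), stays where it is left, moves with under 1 N at its edge
- flap_b (a joint): the same for the flap hinged on the -y top edge
- flap_a_edge (a point): middle of the free edge of flap_a. It swings in an arc of 55 mm about the hinge: below about 1 rad a merely level push jams it, so push its edge up and outward along the arc
- flap_b_edge (a point): middle of the free edge of flap_b
- wrench: loose upright socket wrench (z along it), 145 mm long, 0.35 kg; origin at the centre of its open lower end. Hex socket below: 32 mm across flats inside, 26 mm deep, 46 mm over its outer corners, flats facing its +x, -x and every 60 degrees; then an 18 mm shaft; on top a square black grip 28 by 28 mm, 32 mm high, sides along x and y. Left on a nut it stands by itself on the bore floor
- wrench_top (a point): centre of the top of the wrench's square grip. After hard turning the socket can bind on the nut: turn it back a few degrees before letting go or lifting
- cover0: loose plastic dust cover, 60 g: disc 68 mm wide, 10 mm thick, with a square knob 24 by 24 mm, 26 mm high on top (36 mm in all); origin at the centre of its underside, x and y along the knob's sides. If present lies on a bore
- cover1: another such cover, or absent
- cover2: another such cover, or absent
- tub: loose open black tub 170 (x) by 250 (y) by 50 mm high, walls and floor 5 mm, 0.4 kg; origin at the centre of its underside
- bowl: white bowl 120 mm wide, to be left alone
- jar: jar 64 mm wide, 100 mm high, to be left alone
- spoon: steel spoon 180 mm long, to be left alone
Things that resemble listed ones, but are neither listed nor needed, are in the scene too. Leave any orange look-alike of the cover0 alone.

How it is judged:
On the way, in this order (a step that is already met when the one before it is completed fails the run):
1. both carton flaps swung open, past upright (value of joint each of flap_a, flap_b above 1.6 rad), for 0.2 s.
2. the wrench's socket is down over one of the nuts (((horizontal distance between wrench and bore0 below 0.006 m and z of wrench in the frame of bore0 below -0.06 m) or (horizontal distance between wrench and bore1 below 0.006 m and z of wrench in the frame of bore1 below -0.06 m) or (horizontal distance between wrench and bore2 below 0.006 m and z of wrench in the frame of bore2 below -0.06 m))), for 0.2 s.
3. all three nuts turned up to their stops (within 0.2 rad) (value of joint each of nut0, nut1, nut2 above 2.1 rad), for 0.2 s.
At the end, for the whole second after the job is handed in: all three nuts within 0.2 rad of their stops; the wrench standing upright (within 0.15 rad) and at rest in the carton's insert, the flaps still open (over 1.4 rad); every cover present lies at rest inside the upright tub (its origin within the walls, lower than 60 mm) (all of step 3 and horizontal distance between wrench and carton below 0.015 m and z of wrench in the frame of carton below 0.015 m and angle between each of wrench, tub's own z axis and vertical below 0.15 rad and linear speed of each of wrench, cover0, cover1, cover2 below 0.02 m/s and value of joint each of flap_a, flap_b above 1.4 rad and x of cover0 in the frame of tub between -0.08 and 0.08 m and y of cover0 in the frame of tub between -0.12 and 0.12 m and height (world z) of each of cover0, cover1, cover2 below 0.06 m and x of cover1 in the frame of tub between -0.08 and 0.08 m and y of cover1 in the frame of tub between -0.12 and 0.12 m and x of cover2 in the frame of tub between -0.08 and 0.08 m and y of cover2 in the frame of tub between -0.12 and 0.12 m); the robot touches nothing.
It fails at once if the bowl, jar or spoon is moved more than 40 mm (distance of any of bowl, jar, spoon from where it was at the start of the episode above 0.04 m).
Of cover0, cover1, cover2 only 1 to 3 are there at a start; the rules pass over those that are not, and their reading is None.
At some moment in a run one of tub may be knocked a few centimetres aside while the robot is not near it.
It also fails if it takes over 210 s, if anything falls off the work surface, if the arm or the gripper's body presses on something with over 40 N, if the wrist force passes 120 N, or if a joint passes its speed limit or range.

ROBOT

A 6-joint arm with a two-finger parallel gripper is mounted at the origin on the work surface. World frame = base frame: x ahead of the robot, y to its left, z up, the work surface at z = 0. Lengths are in m, angles in rad, forces in N, time in s.
With the tool pointing down it reaches from about 0.325 to 1 m from the base axis. Payload 5.1 kg.
Tool frame: the origin (TCP) lies at the very end of the fingers, on their centre line; the grasp point (between the pads) lies 19 mm behind it; z points along the fingers, x is the direction in which the jaws open and shut, and the axes are right-handed (so a half turn about z gives the same grasp; the last joint's range is limited). The gripper opens to 85 mm and grips with 20 to 120 N. Pads are 22 mm wide; open, the fingers measure 114 mm over their backs; the gripper's body (76 mm by 85 mm) begins 54 mm behind the grasp point. The pads swing forward as they close: fully open they stand 13 mm farther back than shut.
Start: joints at [-1.312, 0.124, 1.65, -0, 1.367, -0.083], TCP at [0.218, -0.612, 0.231] pointing down, gripper open.
Joint ranges: [-2.61, 2.61], [-1.02, 2.33], [0.03, 2.71], [-1.35, 4.49], [0.32, 2.68], [-2.91, 2.91]. Speed limits (rad/s): [2.57, 2.57, 3.14, 3.14, 3.14, 3.14].

INTERFACE

Orientations are given as a unit quaternion [w, x, y, z].
In Python, from cell import ctrl gives the robot as it stands. The module is installed in compiled form; this text tells all that it offers.
- The arm moves only by the tool send_rows, never from a script. Its argument "deltas" is a list that holds one entry, the list of rows, each a list of 7 numbers: the turn, a rotation vector about the tool's x, y, z in rad, then the shift along the tool's x, y, z in mm, then the finger opening in mm, from 0 to 85.4. A call has 1 to 20 rows; each row shifts and turns the commanded pose from where the row before left it, along the tool's axes as they then stand; what a row does not reach is not made up. A row lasts 1/10 s, in which the tool goes at most 50 mm and 8.59 degrees, less where a joint would pass 70% of its speed; a pose out of reach is approached as far as the arm can. A call is refused whole if a number of a shift passes 50 or a number of a turn 0.15, either way. A call with a gripper value outside its range is refused whole. The fingers move at their own pace and stop on an object; "squeeze" is the grip in N (left out, the last holds). Time passes only in rows, so rows that do not move let the fingers close. It gives the time, the measured TCP pose, the force and the opening at its end, in the units of the state.
- ctrl.observe(): the state, without advancing time (a new reading comes with each control period).
- ctrl.read_camera(name): name is "scene" or "top" or "wrist"; returns the picture (420x560x3 uint8, red, green, blue); there is no depth.
- ctrl.camera_params(name): a dict with "K" (3x3 intrinsics, pixels), "rvec" (rotation vector, rad) and "tvec" (3), from world to camera coordinates, as OpenCV has them. Camera axes: x right, y down, z forward; pixel columns grow to the right and rows downward; lengths in m; the calibration is good to about 2 mm. A picture is of the moment at which its call begins: read the wrist's pose just before it. camera_params takes no time and is no camera call; for the wrist camera it gives the pose at the moment of the call.
- ctrl.close_job(): hands the job in, once; it reports no verdict.
The state is a dict: "time": time; "q": joint angles; "joint_velocities": joint speeds; "tau": joint torques, N m; "position": TCP position; "orientation": TCP orientation; "ft_force": force on the tool from outside, world axes, zero at the start; "wrist_torque": the same for the moment, N m; "gripper_width": finger opening in m.
Only numpy, scipy, OpenCV 4.12 (cv2) and the standard library are available. Lean on these libraries where they do the work, as an engineer would, in place of code of your own. Each camera call takes 0.05 s, during which the arm holds its last target. There are 200 camera calls.

## Working session

There is one attempt and no reset: what is moved stays moved. The work goes in short steps, Python scripts to look and compute and a tool call to move; the robot and the scene stay as the last step left them, time stands still between calls to the robot, and variables do not carry over. Pictures are saved under pics/ and viewed, about 12 in all and at most 16, crops included, and the job is handed in when it is done.

Besides the shell and the picture viewer there is one more tool, called after "Emit:" by a JSON object that holds its "fn" and its "kwargs", one argument or row to a line. send_rows: Moves the arm, as the interface text tells. Its arguments: {"type":"object","properties":{"deltas":{"type":"array"},"squeeze":{"type":"number"}},"required":["deltas"]}

```bash
mkdir -p pics
cat > h.py <<'E'
import numpy as np, cv2
from cell import ctrl
from scipy.spatial.transform import Rotation as R
def shot(n,f):
    p=ctrl.camera_params(n); im=ctrl.read_camera(n)[:,:,::-1].copy(); cv2.imwrite('pics/'+f+'.png',im); np.save('pics/'+f+'.npy',np.array([p],dtype=object),allow_pickle=True); return im,p
def load(f): return cv2.imread('pics/'+f+'.png'), np.load('pics/'+f+'.npy',allow_pickle=True)[0]
def unproj(p,uv,z):
    K=np.array(p['K']);Rm=cv2.Rodrigues(np.array(p['rvec'],float))[0];t=np.array(p['tvec'],float).ravel()
    d=np.linalg.inv(K)@np.array([uv[0],uv[1],1.]);d=Rm.T@d;c=-Rm.T@t
    return c+d*(z-c[2])/d[2]
def proj(p,X): return cv2.projectPoints(np.array(X,float).reshape(-1,3),np.array(p['rvec'],float),np.array(p['tvec'],float),np.array(p['K'],float),None)[0].reshape(-1,2)
def st():
    s=ctrl.observe();q=s['orientation'];r=R.from_quat([q[1],q[2],q[3],q[0]]);return s,np.array(s['position']),r
def togo(P,yaw=None):
    """shift in tool axes mm to world point P, and turn; yaw=world angle of tool x"""
    s,p,r=st(); print('t',round(s['time'],2),'p',p.round(4),'xaxis yaw',round(np.degrees(np.arctan2(*r.as_matrix()[[1,0],0])),2),'z',r.as_matrix()[:,2].round(4),'w',round(s['gripper_width'],4),'F',np.round(s['ft_force'],1),'j6',round(s['q'][5],2)); 
    if P is not None: print('tool shift mm',(r.inv().apply(np.array(P)-p)*1000).round(1))
E
python3 - <<'E'
from h import *
for n in('scene','top'): 
    im,p=shot(n,n+'0'); print(n,p)
cv2.imwrite('pics/both.png',np.hstack([cv2.imread('pics/scene0.png'),]))
togo(None)
E
```

```text
scene {'K': array([[397.45405905,   0.        , 282.75967354],
       [  0.        , 397.45405905, 216.8805656 ],
       [  0.        ,   0.        ,   1.        ]]), 'rvec': array([ 1.09790272,  2.59285325, -0.74595888]), 'tvec': array([ 0.35033029, -0.29185623,  1.42729234])}
top {'K': array([[451.58078404,   0.        , 278.21266966],
       [  0.        , 451.58078404, 212.68231294],
       [  0.        ,   0.        ,   1.        ]]), 'rvec': array([ 2.12610559, -2.12052595,  0.17472119]), 'tvec': array([0.04944153, 0.55276484, 1.27198869])}
t 0.1 p [ 0.2177 -0.6119  0.2302] xaxis yaw -70.42 z [-5.0e-04  1.8e-03 -1.0e+00] w 0.0852 F [ 0.   0.2 -0.2] j6 -0.08
```

View pics/top0.png

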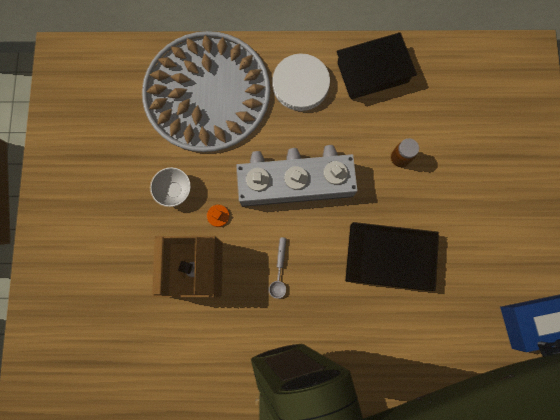

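View pics/scene0.png

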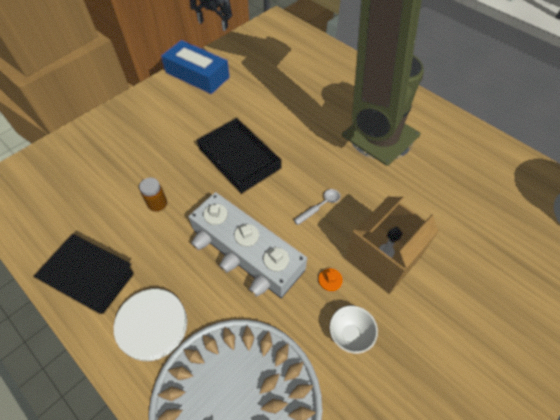

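The top view shows the head at (297,180) with three white covers at (258,180), (296,178) and (336,173). The carton is at (187,267) and an orange look-alike cover at (218,216). There are two black boxes, at (392,257) and (376,66), and I need to tell which is the tub.

Run:
```python
from h import *
a,p=load('top0');b,ps=load('scene0')
def up(c,s): 
    c=cv2.resize(c,None,fx=s,fy=s,interpolation=cv2.INTER_CUBIC); return np.clip(c.astype(float)*1.6+10,0,255).astype(np.uint8)
c1=up(a[215:300,340:445],3.5);c2=up(a[25:110,330:435],3.5)
c3=up(a[225:305,140:240],4); c4=up(a[140:215,225:365],3)
W=np.zeros((600,800,3),np.uint8)
for c,(x,y) in((c1,(0,0)),(c2,(370,0)),(c3,(0,300)),(c4,(402,300))):
    h=min(c.shape[0],600-y);w=min(c.shape[1],800-x);W[y:y+h,x:x+w]=c[:h,:w]
cv2.imwrite('pics/c1.png',W)
for n,uv,z in(('tubA',(350,223),.05),('tubA',(439,230),.05),('tubA',(436,291),.05),('tubA',(346,283),.05),('B',(337,50),.05),('B',(405,34),.05),('B',(415,75),.05),('B',(352,98),.05),
 ('hd',(236,163),.086),('hd',(354,155),.086),('hd',(357,194),.086),('hd',(239,203),.086),
 ('car',(155,237),.158),('car',(219,237),.158),('car',(215,296),.158),('car',(153,296),.158),('bowl',(171,188),.05),('jar',(405,150),.05),('spoon',(280,268),.01),('orange',(218,216),.02)): print(n,unproj(p,uv,z).round(3))
```

```text
tubA [ 0.522 -0.158  0.05 ]
tubA [ 0.502 -0.414  0.05 ]
tubA [ 0.328 -0.396  0.05 ]
tubA [ 0.35  -0.142  0.05 ]
B [ 1.068 -0.131  0.05 ]
B [ 1.122 -0.344  0.05 ]
B [ 0.984 -0.369  0.05 ]
B [ 0.909 -0.173  0.05 ]
hd [0.692 0.174 0.086]
hd [ 0.717 -0.169  0.086]
hd [ 0.601 -0.175  0.086]
hd [0.574 0.163 0.086]
car [0.467 0.378 0.158]
car [0.467 0.207 0.158]
car [0.313 0.213 0.158]
car [0.312 0.375 0.158]
bowl [0.626 0.369 0.05 ]
jar [ 0.743 -0.327  0.05 ]
spoon [0.394 0.046 0.01 ]
orange [0.547 0.231 0.02 ]
```

View pics/c1.png

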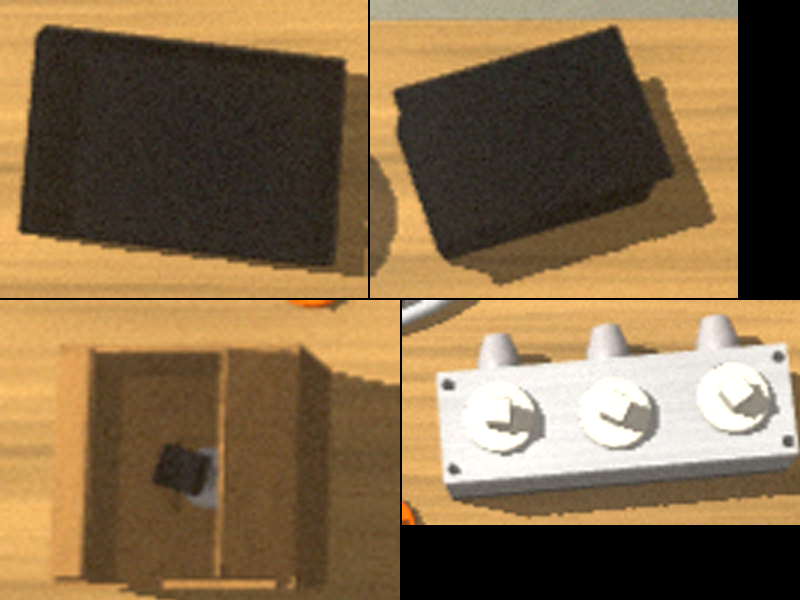

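Tub: the box at (392,257) measures about 175 x 255 mm, is open and matches the description. The one at (376,66) measures about 160 x 220 mm and its top is closed and raised, so it isn't the tub. First I turn the tool to world-aligned axes and lift it.

Emit:
{"fn": "send_rows", "kwargs": {
  "deltas": [
    [[0,0,-0.1366,0,0,-20,85],[0,0,-0.1366,0,0,-20,85],[0,0,-0.1366,0,0,-20,85],[0,0,-0.1366,0,0,-20,85],[0,0,-0.1366,0,0,-20,85],[0,0,-0.1366,0,0,-20,85],[0,0,-0.1366,0,0,-20,85],[0,0,-0.1366,0,0,-20,85],[0,0,-0.1366,0,0,-20,85],[0,0,0,33,-45,0,85],[0,0,0,33,-45,0,85],[0,0,0,33,-45,0,85],[0,0,0,33,-45,0,85],[0,0,0,33,-45,0,85],[0,0,0,33,-45,0,85],[0,0,0,33,-45,0,85],[0,0,0,33,-45,0,85],[0,0,0,33,-45,0,85],[0,0,0,33,-45,0,85],[0,0,0,33,-45,0,85]]
  ]
}}

```text
time: 2.1
position: [0.5436, -0.1668, 0.4109]
orientation: [-0.0, 1.0, 0.0, -0.0]
ft_force: [0.9, -0.8, 0.1]
gripper_width: 0.0848
```

Emit:
{"fn": "send_rows", "kwargs": {
  "deltas": [
    [[0,0,0,5,-45,0,85],[0,0,0,0,-45,0,85],[0,0,0,0,0,0,85],[0,0,0,0,0,0,85]]
  ]
}}

```text
time: 2.5
position: [0.5478, -0.0779, 0.411]
orientation: [0.0, 1.0, 0.001, -0.0]
ft_force: [-0.2, -0.7, 0.1]
gripper_width: 0.0849
```

Run:
```python
from h import *
togo(None)
im,p=shot('wrist','w1')
Rm=cv2.Rodrigues(p['rvec'])[0];s,pp,r=st();c=-Rm.T@p['tvec'];print('cam in tool',r.inv().apply(c-pp),p['K'][0]);print((r.inv().as_matrix()@Rm.T).round(3))
```

```text
t 2.5 p [ 0.5478 -0.0779  0.411 ] xaxis yaw 0.15 z [-5.e-04 -4.e-04 -1.e+00] w 0.0849 F [-0.2 -0.7  0.1] j6 -0.24
cam in tool [ 0.00015508 -0.06628444 -0.14317543] [336.17970965   0.         280.63587293]
[[ 1.     0.001  0.   ]
 [-0.001  0.965  0.262]
 [ 0.    -0.262  0.965]]
```

View pics/w1.png

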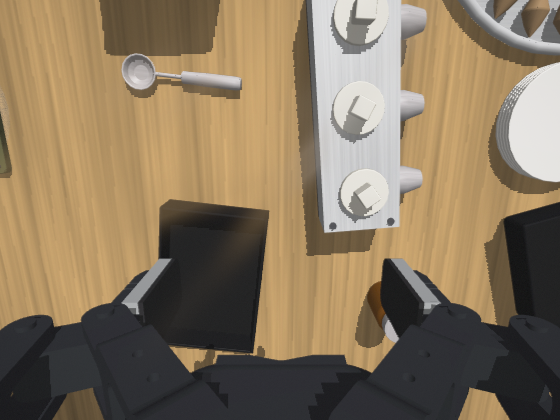

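The wrist view shows the three covers with rotated knobs at (360,15), (360,108) and (365,193). The open tub with its rim is at (213,275). Next I move to see the carton.

Emit:
{"fn": "send_rows", "kwargs": {
  "deltas": [
    [[0,0,0,-20,-46,-8,0],[0,0,0,-20,-46,-8,0],[0,0,0,-20,-46,-8,0],[0,0,0,-20,-46,-8,0],[0,0,0,-20,-46,-8,0],[0,0,0,0,0,0,0],[0,0,0,0,0,0,0],[0,0,0,0,0,0,0]]
  ]
}}

```text
time: 3.35
position: [0.4499, 0.1462, 0.4501]
orientation: [0.0, 1.0, -0.001, -0.0]
ft_force: [-0.2, 0.2, -0.5]
gripper_width: 0.0004
```

Run:
```python
from h import *
togo(None)
im,p=shot('wrist','w2')
```

```text
t 3.35 p [0.4499 0.1462 0.4501] xaxis yaw -0.11 z [-8.e-04 -7.e-04 -1.e+00] w 0.0004 F [-0.2  0.2 -0.5] j6 0.2
```

View pics/w2.png

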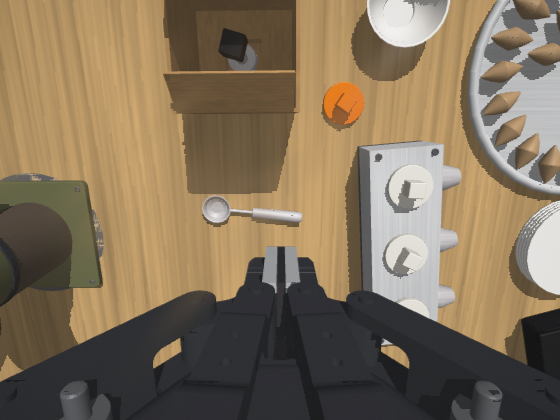

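Run:
```python
from h import *
from scipy.optimize import least_squares
_,pt=load('top0');_,pw=load('w2')
def pts(v):
    cx,cy,a,ta,tb=v
    L=[]
    for s,t in((1,ta),(-1,tb)):
        for x in(.0725,-.0725):
            L.append((x,s*.078,.160)); L.append((x,s*(.078-.055*np.cos(t)),.16+.055*np.sin(t)))
    L=np.array(L);c,s=np.cos(a),np.sin(a)
    return np.c_[cx+c*L[:,0]-s*L[:,1],cy+s*L[:,0]+c*L[:,1],L[:,2]]
top={0:(154.5,237.5),1:(163,237.5),2:(154,294.5),3:(163,295),5:(195,237.5),7:(195,294)}
wr={5:(297,71),7:(165,73),4:(295,112),6:(174,112)}
def f(v):
    X=pts(v);a=proj(pt,X);b=proj(pw,X)
    return np.r_[np.concatenate([a[i]-top[i] for i in top]),np.concatenate([b[i]-wr[i] for i in wr])]
r=least_squares(f,[.39,.293,0,.8,.8],loss='soft_l1');print(r.x.round(4),r.fun.reshape(-1,2).round(1));print(pts(r.x).round(3))
# wrench top centre guess
print('wr',unproj(pw,(234,42),.151),unproj(pt,(185,268),.151))
for n,uv in(('c0',(412,188)),('c1',(406,254))): print(n,unproj(pw,uv,.122))
```

```text
[0.3925 0.2951 0.0167 0.9292 0.6953] [[ 1.5  0.6]
 [ 1.  -1.6]
 [ 0.  -1. ]
 [-0.8 -1.7]
 [ 1.1 -1.7]
 [ 0.1 -1.1]
 [-2.4 -0.8]
 [-1.4  0. ]
 [-1.2 -1.4]
 [ 3.   1. ]]
[[0.464 0.374 0.16 ]
 [0.464 0.341 0.204]
 [0.319 0.372 0.16 ]
 [0.319 0.339 0.204]
 [0.466 0.218 0.16 ]
 [0.466 0.261 0.195]
 [0.321 0.216 0.16 ]
 [0.321 0.258 0.195]]
wr [0.3941254  0.29785412 0.151     ] [0.38541756 0.29567929 0.151     ]
c0 [0.63736249 0.11198308 0.122     ]
c1 [0.63841442 0.01040372 0.122     ]
```

Emit:
{"fn": "send_rows", "kwargs": {
  "deltas": [
    [[0,0,0,-14.5,-38.5,50,0],[0,0,0,-14.5,-38.5,50,0],[0,0,0,-14.5,-38.5,50,0],[0,0,0,-14.5,-38.5,50,0],[0,0,0,0,0,25,0],[0,0,0,0,0,25,0],[0,0,0,0,0,25,0],[0,0,0,0,0,5,0],[0,0,0,0,0,0,0],[0,0,0,0,10,0,0],[0,0,0,0,11,0,0],[0,0,0,0,6,-6,0],[0,0,0,0,6,-6,0],[0,0,0,0,6,-6,0],[0,0,0,0,6,-6,0],[0,0,0,0,6,-6,0],[0,0,0,0,6,-5,0],[0,0,0,0,6,0,0]]
  ]
}}

```text
time: 5.2
position: [0.4049, 0.2032, 0.2524]
orientation: [-0.0, 1.0, 0.0, 0.001]
ft_force: [0.3, -0.6, 0.8]
gripper_width: -0.0001
```

Emit:
{"fn": "send_rows", "kwargs": {
  "deltas": [
    [[0,0,0,0,20,0,0],[0,0,0,0,20,0,0],[0,0,0,0,20,3,0],[0,0,0,0,20,4,0],[0,0,0,0,15,4,0],[0,0,0,0,0,-30,0],[0,0,0,0,0,-40,0],[0,0,0,0,0,0,0]]
  ]
}}

```text
time: 6.0
position: [0.4067, 0.1084, 0.3162]
orientation: [-0.001, 1.0, 0.0, 0.005]
ft_force: [-0.1, 0.1, 0.6]
gripper_width: -0.0001
```

Run:
```python
from h import *
togo(None)
im,p=shot('top','t2');w,_=shot('wrist','w3')
c=cv2.resize(im[200:320,120:260],None,fx=3,fy=3);W=np.zeros((420,800,3),np.uint8);W[:360,:420]=c;W[:285,420:]=cv2.resize(w,(380,285));cv2.imwrite('pics/v5.png',W)
```

```text
t 6.0 p [0.4067 0.1084 0.3162] xaxis yaw -0.0 z [ 0.0096  0.0013 -1.    ] w -0.0001 F [-0.1  0.1  0.6] j6 0.13
```

View pics/v5.png

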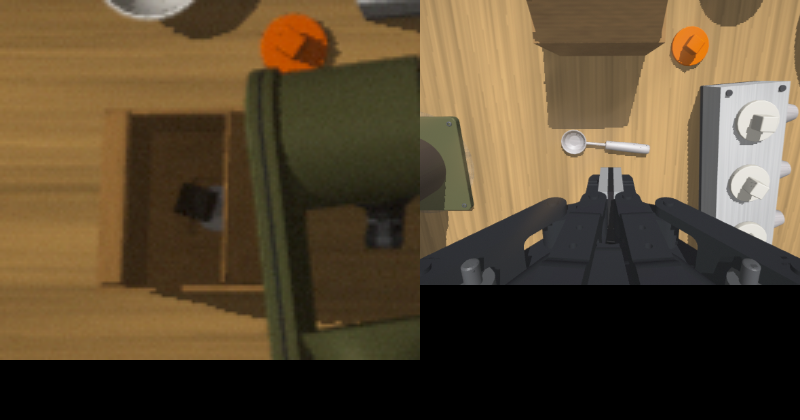

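My rows exceeded the 50 mm norm and were cut short, so nothing was touched and both flaps are still ajar. I redo it with shorter rows and check the pose before pushing.

Emit:
{"fn": "send_rows", "kwargs": {
  "deltas": [
    [[0,-0.0096,0,-4,-40,0,0],[0,0,0,-4,-40,0,0],[0,0,0,-4,-40,0,0],[0,0,0,-3,-40,0,0],[0,0,0,0,-32,16,0],[0,0,0,0,0,40,0],[0,0,0,0,0,40,0],[0,0,0,0,0,40,0],[0,0,0,0,0,10,0],[0,0,0,0,0,0,0],[0,0,0,0,0,0,0]]
  ]
}}

```text
time: 7.2
position: [0.3888, 0.3009, 0.1658]
orientation: [-0.0, 1.0, 0.0, -0.004]
ft_force: [0.7, -0.1, 0.4]
gripper_width: -0.0002
```

Emit:
{"fn": "send_rows", "kwargs": {
  "deltas": [
    [[0,0,0,0,12,-4,0],[0,0,0,0,13,0,0],[0,0,0,0,6,-6,0],[0,0,0,0,6,-6,0],[0,0,0,0,6,-6,0],[0,0,0,0,6,-6,0],[0,0,0,0,6,-6,0],[0,0,0,0,6,-5,0],[0,0,0,0,10,0,0],[0,0,0,0,15,0,0],[0,0,0,0,20,0,0],[0,0,0,0,20,4,0],[0,0,0,0,20,5,0],[0,0,0,0,12,6,0],[0,0,0,0,0,-30,0],[0,0,0,0,-20,-40,0],[0,0,0,0,-45,0,0],[0,0,0,0,-45,0,0],[0,0,0,0,-45,0,0],[0,0,0,0,0,0,0]]
  ]
}}

```text
time: 9.2
position: [0.3883, 0.3009, 0.2577]
orientation: [-0.0, 1.0, 0.003, -0.006]
ft_force: [-0.0, 0.2, -0.8]
gripper_width: -0.0005
```

Run:
```python
from h import *
togo((.392,.300,.170))
im,p=shot('scene','s3');w,_=shot('wrist','w4')
c=cv2.resize(im[150:300,320:460],None,fx=3,fy=3)[:420];W=np.zeros((450,800,3),np.uint8);W[:420,:420]=c;W[:285,420:]=cv2.resize(w,(380,285));cv2.imwrite('pics/v6.png',W)
```

```text
t 9.2 p [0.3883 0.3009 0.2577] xaxis yaw 0.33 z [-1.100e-02  5.000e-04 -9.999e-01] w -0.0005 F [-0.   0.2 -0.8] j6 0.54
tool shift mm [ 4.7  1.  87.7]
```

View pics/v6.png

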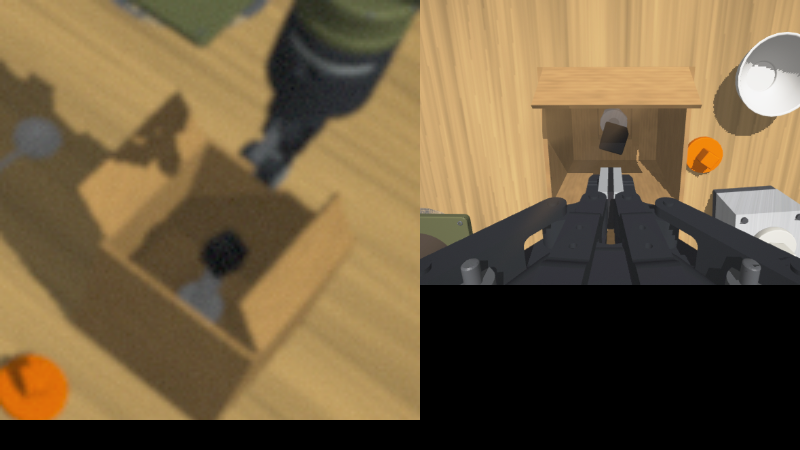

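Flap_b now lies folded back outward, and flap_a (upper in the wrist view) is still ajar. Same push the other way.

Emit:
{"fn": "send_rows", "kwargs": {
  "deltas": [
    [[0,0,0,4,0,40,0],[0,0.011,0,0,0,36,0],[0,0,0,0,0,5,0],[0,0,0,0,-12,0,0],[0,0,0,0,-12,0,0],[0,0,0,0,-6,-5,0],[0,0,0,0,-6,-5,0],[0,0,0,0,-6,-5,0],[0,0,0,0,-6,-5,0],[0,0,0,0,-6,-5,0],[0,0,0,0,-10,0,0],[0,0,0,0,-15,0,0],[0,0,0,0,-20,0,0],[0,0,0,0,-20,4,0],[0,0,0,0,-20,5,0],[0,0,0,0,-12,6,0],[0,0,0,0,0,0,0],[0,0,0,0,0,-40,0],[0,0,0,0,0,-40,0],[0,0,0,0,0,-40,0]]
  ]
}}

```text
time: 11.3
position: [0.3918, 0.4479, 0.3082]
orientation: [0.001, 1.0, 0.0, 0.0]
ft_force: [-0.3, 0.3, 0.5]
gripper_width: -0.0
```

Run:
```python
from h import *
togo((.392,.200,.33))
```

```text
t 11.3 p [0.3918 0.4479 0.3082] xaxis yaw 0.0 z [ 5.e-04 -1.e-03 -1.e+00] w -0.0 F [-0.3  0.3  0.5] j6 0.76
tool shift mm [ 2.000e-01  2.479e+02 -2.150e+01]
```

Emit:
{"fn": "send_rows", "kwargs": {
  "deltas": [
    [[0,0,0,21,44,-2,0],[0,0,0,21,44,-2,0],[0,0,0,21,44,-2,0],[0,0,0,21,44,-2,0],[0,0,0,21,44,-2,0],[0,0,0,21,44,-2,0],[0,0,0,21,44,-2,0],[0,0,0,21,44,-2,0],[0,0,0,21,44,-2,0],[0,0,0,21,44,-2,0],[0,0,0,21,44,-2,0],[0,0,0,21,44,-2,0],[0,0,0,0,0,0,0],[0,0,0,0,0,0,0]]
  ]
}}

```text
time: 12.7
position: [0.644, -0.0807, 0.3311]
orientation: [-0.0, 1.0, -0.001, 0.0]
ft_force: [-0.2, 1.0, 0.2]
gripper_width: -0.0003
```

Run:
```python
from h import *
togo((.645,-.1,.33))
im,p=shot('top','t3');w,_=shot('wrist','w5')
W=np.zeros((600,800,3),np.uint8);c=w[0:330,150:450];W[:600,:545]=cv2.resize(c,(545,600));W[:255,545:800]=cv2.resize(im[220:310,130:230],(255,230)) if 0 else cv2.resize(im[215:305,140:230],(255,255));cv2.imwrite('pics/v7.png',W)
```

```text
t 12.7 p [ 0.644  -0.0807  0.3311] xaxis yaw -0.12 z [ 2.e-04  6.e-04 -1.e+00] w -0.0003 F [-0.2  1.   0.2] j6 -0.21
tool shift mm [ 1.  19.2  1.1]
```

View pics/v7.png

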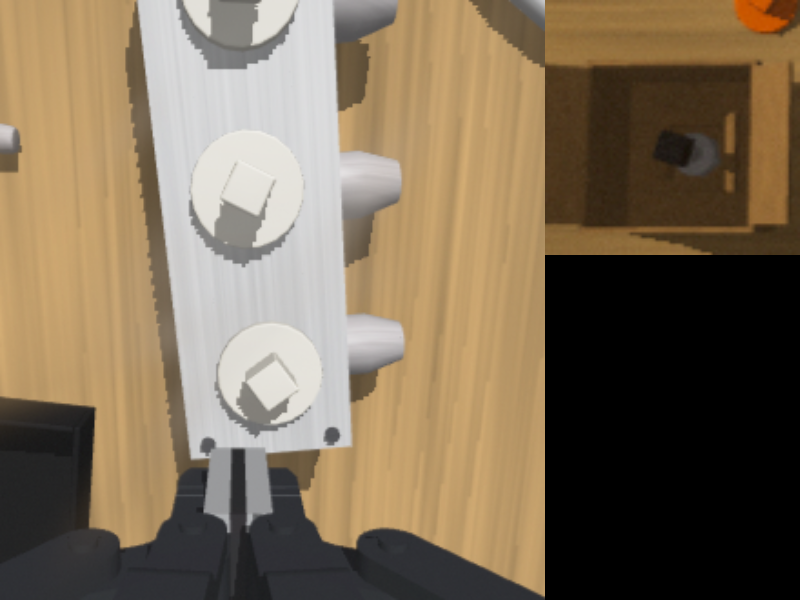

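Both flaps are open (inset), and covers 1 and 2 show clearly with knob tops at crop (249,187) and (272,383). Next I compute the head pose and the knob poses.

Run:
```python
from h import *
w,p=load('w5')
def U(v,z): return unproj(p,(v[0]*300/545+150,v[1]*.55),z)
for n,v,z in(('hBL',(192,459),.086),('hBR',(351,446),.086),('hL',(147,50),.086),('hR',(335,60),.086),('disc1',(247,189),.096),('disc2',(269,374),.096),('kn1',(249,187),.122),('kn2',(272,383),.122)): print(n,U(v,z).round(4))
for c in([(240,160),(275,178),(258,214),(223,195)],[(275,358),(298,383),(270,409),(246,383)]):
    X=np.array([U(v,.122)[:2] for v in c]);print(X.mean(0).round(4),[np.degrees(np.arctan2(*(X[(i+1)%4]-X[i])[::-1])).round(1)%90 for i in range(4)])
_,pw=load('w2');w2=cv2.imread('pics/w2.png')
# w1-based
_,p1=load('w1')
for n,uv in(('c0',(360,18)),('c1',(360,108)),('c2',(365,193))): print('w1 disc',n,unproj(p1,uv,.096).round(4))
for n,uv in(('c0',(411,190)),('c1',(406,255))): print('w2 disc',n,unproj(pw,uv,.096).round(4))
print('head w2 corners',unproj(pw,(360,150),.086).round(4),unproj(pw,(443,143),.086).round(4))
t,pt=load('top0')
g=t.astype(int);m=((g.min(2)>200)).astype(np.uint8)[140:215,225:365];n,l,s,c=cv2.connectedComponentsWithStats(m)
print([(s[i,4],(c[i]+[225,140]).round(1),unproj(pt,c[i]+[225,140],.1).round(4)) for i in range(1,n) if s[i,4]>40])
```

```text
hBL [ 0.6129 -0.1772  0.086 ]
hBR [ 0.7212 -0.1679  0.086 ]
hL [0.5923 0.0757 0.086 ]
hR [0.7007 0.0703 0.086 ]
disc1 [ 0.6499 -0.0012  0.096 ]
disc2 [ 0.6643 -0.1146  0.096 ]
kn1 [ 0.6506 -0.0011  0.122 ]
kn2 [ 0.6647 -0.1133  0.122 ]
[ 0.6506 -0.001 ] [np.float64(64.0), np.float64(64.3), np.float64(62.400000000000006), np.float64(62.7)]
[ 0.6649 -0.1135] [np.float64(42.3), np.float64(44.599999999999994), np.float64(41.69999999999999), np.float64(41.8)]
w1 disc c0 [0.6446 0.1038 0.096 ]
w1 disc c1 [ 0.6513 -0.0019  0.096 ]
w1 disc c2 [ 0.6655 -0.1156  0.096 ]
w2 disc c0 [0.6465 0.1034 0.096 ]
w2 disc c1 [ 0.649  -0.0024  0.096 ]
head w2 corners [0.5683 0.1625 0.086 ] [0.6909 0.1724 0.086 ]
[]
```

Head: centre (0.653,-0.003), yaw 4.7°. Cover2: (0.6648,-0.1135), yaw about 42°. Going for cover2.

Emit:
{"fn": "send_rows", "kwargs": {
  "deltas": [
    [[0,0,0,5.2,8.2,43,60],[0,0,0,5.2,8.2,43,60],[0,0,0,5.2,8.2,43,60],[0,0,0,5.2,8.2,42,60],[0,0,-0.147,0,0,0,60],[0,0,-0.147,0,0,0,60],[0,0,-0.147,0,0,0,60],[0,0,-0.147,0,0,0,60],[0,0,-0.147,0,0,0,60],[0,0,0,0,0,0,60],[0,0,0,0,0,0,60]]
  ]
}}

```text
time: 13.9
position: [0.6651, -0.1109, 0.1611]
orientation: [0.0, 0.933, 0.359, 0.001]
ft_force: [-0.1, 0.0, -0.2]
gripper_width: 0.0599
```

Run:
```python
from h import *
togo((.6648,-.1135,.100))
```

```text
t 13.9 p [ 0.6651 -0.1109  0.1611] xaxis yaw 42.05 z [ 0.0017  0.     -1.    ] w 0.0599 F [-0.1  0.  -0.2] j6 -0.98
tool shift mm [-2.   1.6 61.1]
```

Emit:
{"fn": "send_rows", "kwargs": {
  "deltas": [
    [[0,0,0,-2,1.6,30,60],[0,0,0,0,0,25,60],[0,0,0,0,0,5,60],[0,0,0,0,0,0,10],[0,0,0,0,0,0,10],[0,0,0,0,0,0,10],[0,0,0,0,0,0,10],[0,0,0,0,0,0,10],[0,0,0,0,0,-30,10],[0,0,0,0,0,-30,10],[0,0,0,0,0,-30,10],[0,0,0,0,0,0,10]]
  ],
  "squeeze": 50
}}

```text
time: 15.1
position: [0.6675, -0.1154, 0.1969]
orientation: [0.003, 0.933, 0.359, 0.005]
ft_force: [0.3, -0.1, -0.2]
gripper_width: 0.0238
```

Run:
```python
from h import *
togo((.4195,-.3555,.19))
shot('top','t4');t,pt=load('t4')
for f in('top0','t4'):
    t=cv2.imread('pics/'+f+'.png');m=(t.max(2)<45).astype(np.uint8);m[:150]=0;m[300:]=0;m[:,:335]=0;m[:,460:]=0
    m=cv2.morphologyEx(m,cv2.MORPH_OPEN,np.ones((3,3)))
    n,l,s,c=cv2.connectedComponentsWithStats(m);i=1+s[1:,4].argmax();cn=cv2.findContours((l==i).astype(np.uint8),0,1)[0][0];r=cv2.minAreaRect(cn);print(f,r,unproj(pt,r[0],.045).round(4))
```

```text
t 15.1 p [ 0.6675 -0.1154  0.1969] xaxis yaw 42.13 z [ 0.0107 -0.0024 -0.9999] w 0.0238 F [ 0.3 -0.1 -0.2] j6 -0.99
tool shift mm [-345.    11.6    4.8]
top0 ((392.5963439941406, 256.66497802734375), (91.66108703613281, 59.26066970825195), 6.581944942474365) [ 0.4254 -0.2786  0.045 ]
t4 ((398.8805236816406, 256.5153503417969), (79.335205078125, 60.64060592651367), 6.709836959838867) [ 0.4259 -0.2966  0.045 ]
```

Emit:
{"fn": "send_rows", "kwargs": {
  "deltas": [
    [[0,0,0,-43,1.5,0,10],[0,0,0,-43,1.5,0,10],[0,0,0,-43,1.5,0,10],[0,0,0,-43,1.5,0,10],[0,0,0,-43,1.5,0,10],[0,0,0,-43,1.5,0,10],[0,0,0,-43,1.5,0,10],[0,0,0,-44,1,0,10],[0,0,0,0,0,0,10],[0,0,0,0,0,45,10],[0,0,0,0,0,45,10],[0,0,0,0,0,45,10],[0,0,0,0,0,28,10],[0,0,0,0,0,0,10]]
  ]
}}

```text
time: 16.55
position: [0.4147, -0.3516, 0.0221]
orientation: [-0.004, 0.933, 0.359, -0.001]
ft_force: [0.3, 0.4, -1.0]
gripper_width: 0.023
```

Emit:
{"fn": "send_rows", "kwargs": {
  "deltas": [
    [[0,0,0,0,0,0,45],[0,0,0,0,0,0,45],[0,0,0,0,0,0,45],[0,0,0,0,0,-40,45],[0,0,0,0,0,-45,45],[0,0,0,0,0,-45,45],[0,0,0,0,0,-40,45],[0,0,0,0,0,0,45]]
  ]
}}

```text
time: 17.35
position: [0.4197, -0.3577, 0.2067]
orientation: [0.007, 0.933, 0.359, 0.004]
ft_force: [-0.4, -0.1, 0.8]
gripper_width: 0.0451
```

Run:
```python
from h import *
togo((.6507,-.0012,.2))
```

```text
t 17.35 p [ 0.4197 -0.3577  0.2067] xaxis yaw 42.14 z [ 0.0122 -0.0112 -0.9999] w 0.0451 F [-0.4 -0.1  0.8] j6 -1.54
tool shift mm [ 410.5 -109.4    5.5]
```

Emit:
{"fn": "send_rows", "kwargs": {
  "deltas": [
    [[0,0,0,45.6,-12.2,0,60],[0,0,0,45.6,-12.2,0,60],[0,0,0,45.6,-12.2,0,60],[0,0,0,45.6,-12.2,0,60],[0,0,0,45.6,-12.2,0,60],[0,0,0,45.6,-12.2,0,60],[0,0,0,45.6,-12.2,0,60],[0,0,0,45.6,-12.2,0,60],[0,0,0,45.6,-12.2,5,60],[0,0,-0.1245,0,0,15,60],[0,0,-0.1245,0,0,15,60],[0,0,-0.1245,0,0,10,60],[0,0,0,0,0,0,60],[0,0,0,0,0,0,60]]
  ]
}}

```text
time: 18.75
position: [0.6473, 0.0021, 0.1528]
orientation: [0.0, 0.851, 0.525, 0.001]
ft_force: [0.3, -0.1, 0.4]
gripper_width: 0.06
```

Run:
```python
from h import *
togo((.6507,-.0012,.1))
w,p=shot('wrist','w6')
for c in ([.6621,-.1126],[.644,.1066]): print(proj(p,[[*c,.096]]))
```

```text
t 18.75 p [0.6473 0.0021 0.1528] xaxis yaw 63.39 z [ 0.0014  0.     -1.    ] w 0.06 F [ 0.3 -0.1  0.4] j6 -1.19
tool shift mm [-1.5  4.4 52.8]
[[139.74269098 316.14615467]]
[[438.5447492  144.05477136]]
```

Emit:
{"fn": "send_rows", "kwargs": {
  "deltas": [
    [[0,0,0,-1.5,4.4,25,60],[0,0,0,0,0,22,60],[0,0,0,0,0,6,60],[0,0,0,0,0,0,10],[0,0,0,0,0,0,10],[0,0,0,0,0,0,10],[0,0,0,0,0,0,10],[0,0,0,0,0,0,10],[0,0,0,0,0,-30,10],[0,0,0,0,0,-30,10],[0,0,0,0,0,-40,10],[0,0,0,0,0,0,10]]
  ]
}}

```text
time: 20.0
position: [0.654, -0.0014, 0.2072]
orientation: [0.004, 0.85, 0.526, 0.005]
ft_force: [-0.2, -0.4, 0.9]
gripper_width: 0.0229
```

Run:
```python
from h import *
togo((.4255,-.2785,.20))
```

```text
t 20.0 p [ 0.654  -0.0014  0.2072] xaxis yaw 63.54 z [ 1.310e-02 -9.000e-04 -9.999e-01] w 0.0229 F [-0.2 -0.4  0.9] j6 -1.19
tool shift mm [-349.9  -81.1    4.5]
```

Emit:
{"fn": "send_rows", "kwargs": {
  "deltas": [
    [[0,0,0,-43.5,-10.3,0,10],[0,0,0,-43.5,-10.3,0,10],[0,0,0,-43.5,-10.3,0,10],[0,0,0,-43.5,-10.3,0,10],[0,0,0,-43.5,-10.3,0,10],[0,0,0,-43.5,-10.3,0,10],[0,0,0,-43.5,-10.3,0,10],[0,0,0,-43.5,-10.3,0,10],[0,0,0,0,0,0,10],[0,0,0,0,0,45,10],[0,0,0,0,0,45,10],[0,0,0,0,0,45,10],[0,0,0,0,0,40,10],[0,0,0,0,0,0,10],[0,0,0,0,0,0,45],[0,0,0,0,0,0,45],[0,0,0,0,0,0,45],[0,0,0,0,0,-45,45],[0,0,0,0,0,-45,45],[0,0,0,0,0,-45,45]]
  ]
}}

```text
time: 22.0
position: [0.4217, -0.2758, 0.1615]
orientation: [0.001, 0.85, 0.526, 0.001]
ft_force: [-0.2, -0.2, 0.0]
gripper_width: 0.0453
```

Run:
```python
from h import *
togo((.645,.06,.33))
```

```text
t 22.0 p [ 0.4217 -0.2758  0.1615] xaxis yaw 63.54 z [ 2.e-03 -3.e-04 -1.e+00] w 0.0453 F [-0.2 -0.2  0. ] j6 -1.8
tool shift mm [ 400.2   50.6 -168.1]
```

Emit:
{"fn": "send_rows", "kwargs": {
  "deltas": [
    [[0,0,0,43,8,-22,40],[0,0,0,43,8,-22,40],[0,0,0,43,8,-22,40],[0,0,0,43,8,-22,40],[0,0,0,43,8,-22,40],[0,0,0,43,8,-22,40],[0,0,0,43,8,-20,0],[0,0,0,43,8,-20,0],[0,0,0,29,0,0,0],[0,0,0,0,0,0,0],[0,0,0,0,0,0,0],[0,0,0,0,0,0,0]]
  ]
}}

```text
time: 23.2
position: [0.6445, 0.0286, 0.3316]
orientation: [0.0, 0.85, 0.526, 0.0]
ft_force: [0.1, -0.6, -0.2]
gripper_width: -0.0001
```

Run:
```python
from h import *
togo((.6507,-.0012,.1))
w,p=shot('wrist','w7');t,_=shot('top','t5')
for c in ([.6621,-.1126],[.653,-.003],[.644,.1066]): print(proj(p,[[*c,.086]]))
W=np.zeros((600,800,3),np.uint8);W[:420,:560]=w;W[420:600,0:240]=cv2.resize(t[215:300,340:455],(240,180));W[420:,240:480]=cv2.resize(t[215:305,140:260],(240,180));cv2.imwrite('pics/v8.png',W)
```

```text
t 23.2 p [0.6445 0.0286 0.3316] xaxis yaw 63.49 z [ 1.e-03 -3.e-04 -1.e+00] w -0.0001 F [ 0.1 -0.6 -0.2] j6 -1.15
tool shift mm [-24.   18.6 231.6]
[[184.7492028  238.06936724]]
[[260.50208655 192.62916701]]
[[342.21991462 143.71185396]]
```

View pics/v8.png

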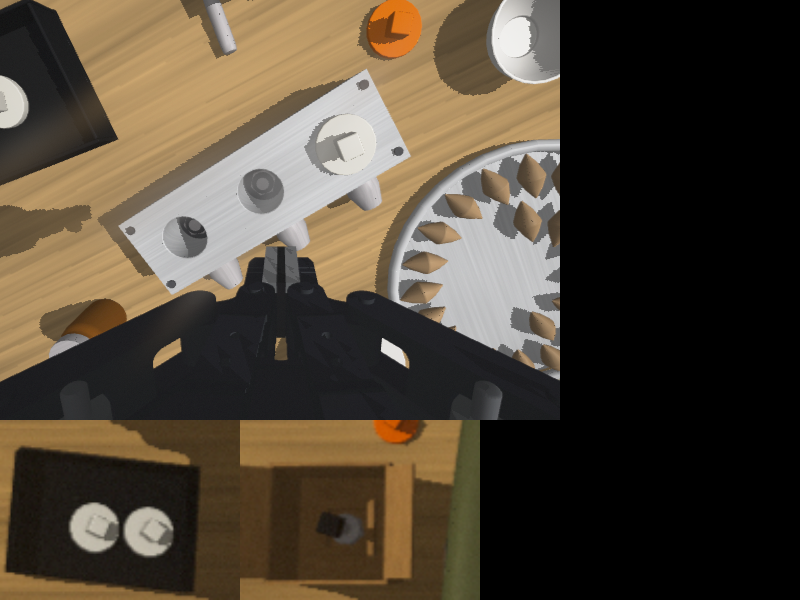

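Two covers are in the tub, the bores at (261,191) and (185,237) match my head pose, and the flaps are open. Cover0 is at (346,145), with knob-top corners about (337,140), (358,131), (368,153), (346,163).

Run:
```python
from h import *
w,p=load('w7')
c=[(337,140),(358,131),(368,153),(346,163)]
X=np.array([unproj(p,v,.122)[:2] for v in c]);print(X.mean(0).round(4),[np.degrees(np.arctan2(*(X[(i+1)%4]-X[i])[::-1])).round(1)%90 for i in range(4)])
print(unproj(p,(346,145),.096))
g=cv2.resize(w[100:190,300:390],None,fx=7,fy=7,interpolation=cv2.INTER_CUBIC)
h=cv2.resize(w[160:260,150:300],None,fx=5,fy=5)[:600];W=np.zeros((600,800,3),np.uint8);W[:400,:400]=cv2.resize(g,(400,400));W[:,400:]=0
a=cv2.resize(w[165:215,235:285],(400,400),interpolation=cv2.INTER_CUBIC);W[:400,400:]=a;cv2.imwrite('pics/v9.png',W)
togo([*X.mean(0),.1])
```

```text
[0.6462 0.11  ] [np.float64(86.7), np.float64(1.2), np.float64(88.4), np.float64(87.30000000000001)]
[0.64566222 0.10851982 0.096     ]
t 23.3 p [0.6445 0.0283 0.3316] xaxis yaw 63.45 z [ 1.1e-03 -2.0e-04 -1.0e+00] w -0.0003 F [ 0.5 -0.5 -0.8] j6 -1.15
tool shift mm [ 73.8 -35.3 231.6]
```

View pics/v9.png

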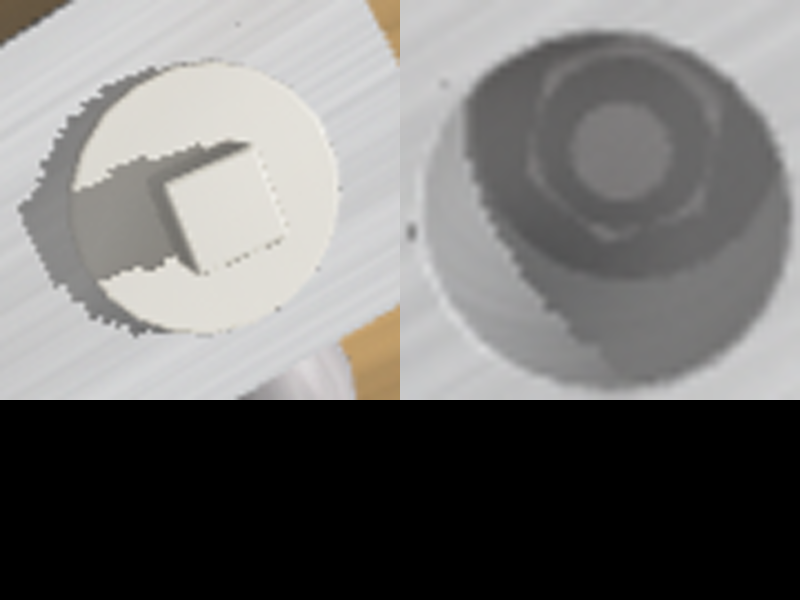

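Emit:
{"fn": "send_rows", "kwargs": {
  "deltas": [
    [[0,0,0,36.5,-17.5,20,60],[0,0,0,36.5,-17.5,20,60],[0,0,-0.1425,0,0,45,60],[0,0,-0.1425,0,0,45,60],[0,0,-0.1425,0,0,45,60],[0,0,0,0,0,0,60],[0,0,0,0,0,0,60]]
  ]
}}

```text
time: 24.0
position: [0.6462, 0.1095, 0.1567]
orientation: [0.0, 0.721, 0.693, -0.0]
ft_force: [-0.1, 0.0, 0.6]
gripper_width: 0.06
```

Run:
```python
from h import *
togo([.646,.1092,.1])
```

```text
t 24.0 p [0.6462 0.1095 0.1567] xaxis yaw 87.8 z [-1.e-04 -2.e-04 -1.e+00] w 0.06 F [-0.1  0.   0.6] j6 -1.45
tool shift mm [-0.3 -0.2 56.7]
```

Emit:
{"fn": "send_rows", "kwargs": {
  "deltas": [
    [[0,0,0,0,0,26,60],[0,0,0,0,0,24,60],[0,0,0,0,0,6,60],[0,0,0,0,0,0,10],[0,0,0,0,0,0,10],[0,0,0,0,0,0,10],[0,0,0,0,0,0,10],[0,0,0,0,0,0,10],[0,0,0,0,0,-30,10],[0,0,0,0,0,-35,10],[0,0,0,0,0,-35,10],[0,0,0,-39.6,-25.3,0,10],[0,0,0,-39.6,-25.3,0,10],[0,0,0,-39.6,-25.3,0,10],[0,0,0,-39.6,-25.3,0,10],[0,0,0,-39.6,-25.3,0,10],[0,0,0,-39.6,-25.3,0,10],[0,0,0,-39.6,-25.3,0,10],[0,0,0,-39.6,-25.3,0,10],[0,0,0,0,0,0,10]]
  ]
}}

```text
time: 26.0
position: [0.4309, -0.203, 0.201]
orientation: [0.001, 0.722, 0.692, -0.0]
ft_force: [1.7, 1.4, 0.1]
gripper_width: 0.0229
```

Run:
```python
from h import *
togo([.4315,-.2005,.028])
```

```text
t 26.0 p [ 0.4309 -0.203   0.201 ] xaxis yaw 87.64 z [ 0.0016 -0.002  -1.    ] w 0.0229 F [1.7 1.4 0.1] j6 -2.08
tool shift mm [  2.8   0.2 173. ]
```

Emit:
{"fn": "send_rows", "kwargs": {
  "deltas": [
    [[0,0,0,0,0,45,10],[0,0,0,0,0,45,10],[0,0,0,0,0,45,10],[0,0,0,0,0,36,10],[0,0,0,0,0,0,10],[0,0,0,0,0,0,32],[0,0,0,0,0,0,32],[0,0,0,0,0,0,32],[0,0,0,0,0,-40,32],[0,0,0,0,0,-45,32],[0,0,0,0,0,-45,32],[0,0,0,0,0,-45,32],[0,0,0,0,0,-45,32],[0,0,0,0,0,-45,32],[0,0,0,0,0,0,32]]
  ]
}}

```text
time: 27.5
position: [0.436, -0.2009, 0.3049]
orientation: [0.009, 0.719, 0.695, 0.003]
ft_force: [0.6, 0.4, 0.1]
gripper_width: 0.0323
```

Run:
```python
from h import *
togo([.64,-.03,.33])
```

```text
t 27.5 p [ 0.436  -0.2009  0.3049] xaxis yaw 88.03 z [ 0.016  -0.0087 -0.9998] w 0.0323 F [0.6 0.4 0.1] j6 -2.08
tool shift mm [177.6 198.5 -23.3]
```

Emit:
{"fn": "send_rows", "kwargs": {
  "deltas": [
    [[0,0,0,13.7,41.3,15,20],[0,0,0,13.7,41.3,15,20],[0,0,0,13.7,41.3,15,20],[0,0,0,13.7,41.3,15,20],[0,0,0,13.7,41.3,15,20],[0,0,0,13.7,41.3,15,20],[0,0,0,13.7,41.3,15,20],[0,0,0,0,0,0,20],[0,0,0,0,0,0,20]]
  ]
}}

```text
time: 28.4
position: [0.7256, -0.1129, 0.1887]
orientation: [-0.0, 0.719, 0.695, -0.0]
ft_force: [0.1, 0.0, -0.2]
gripper_width: 0.0199
```

Run:
```python
from h import *
togo(None);shot('wrist','n2')
```

```text
t 28.4 p [ 0.7256 -0.1129  0.1887] xaxis yaw 88.09 z [-6.e-04  3.e-04 -1.e+00] w 0.0199 F [ 0.1  0.  -0.2] j6 -1.76
```

Emit:
{"fn": "send_rows", "kwargs": {
  "deltas": [
    [[0,0,0,37,-3,0,20],[0,0,0,37,-3,0,20],[0,0,0,37,-3,0,20],[0,0,0,0,0,0,20],[0,0,0,0,0,0,20]]
  ]
}}

```text
time: 28.95
position: [0.7201, -0.0023, 0.1926]
orientation: [0.002, 0.719, 0.695, 0.001]
ft_force: [0.2, -0.1, -0.4]
gripper_width: 0.0197
```

Run:
```python
from h import *
togo(None);shot('wrist','n1')
```

```text
t 28.95 p [ 0.7201 -0.0023  0.1926] xaxis yaw 88.07 z [ 4.9e-03 -9.0e-04 -1.0e+00] w 0.0197 F [ 0.2 -0.1 -0.4] j6 -1.61
```

Emit:
{"fn": "send_rows", "kwargs": {
  "deltas": [
    [[0,0,0,37,-3,0,20],[0,0,0,37,-3,0,20],[0,0,0,37,-3,0,20],[0,0,0,0,0,0,20],[0,0,0,0,0,0,20]]
  ]
}}

```text
time: 29.5
position: [0.7153, 0.108, 0.1905]
orientation: [0.001, 0.719, 0.695, 0.001]
ft_force: [-0.5, 0.0, 0.2]
gripper_width: 0.0202
```

Run:
```python
from h import *
togo(None);shot('wrist','n0')
B={'n2':(.6621,-.1126),'n1':(.653,-.003),'n0':(.644,.1066)}
# rectify each nut top plane z=.030 to world axes: 10 px/mm... 5px/mm, +-27mm ; image right=+x, up=+y
W=np.zeros((540,800,3),np.uint8)
S=5
for k,n in enumerate(('n2','n1','n0')):
    im,p=load(n)
    for row,z in((0,.030),(1,.086)):
        L=.026 if row==0 else .034
        src=np.array([(-L,L),(L,L),(L,-L),(-L,-L)])+B[n]
        uv=proj(p,np.c_[src,np.full(4,z)]).astype(np.float32)
        H=cv2.getPerspectiveTransform(uv,np.float32([(0,0),(260,0),(260,260),(0,260)]))
        o=cv2.warpPerspective(im,H,(260,260),flags=cv2.INTER_CUBIC)
        o=np.clip((o.astype(float)-o.min())/(np.percentile(o,98)-o.min())*255,0,255).astype(np.uint8)
        cv2.line(o,(125,130),(135,130),(0,0,255),1);cv2.line(o,(130,125),(130,135),(0,0,255),1)
        W[row*265:row*265+260,k*265:k*265+260]=o
cv2.imwrite('pics/v11.png',W)
```

```text
t 29.5 p [0.7153 0.108  0.1905] xaxis yaw 88.01 z [ 2.5e-03 -6.0e-04 -1.0e+00] w 0.0202 F [-0.5  0.   0.2] j6 -1.46
```

View pics/v11.png

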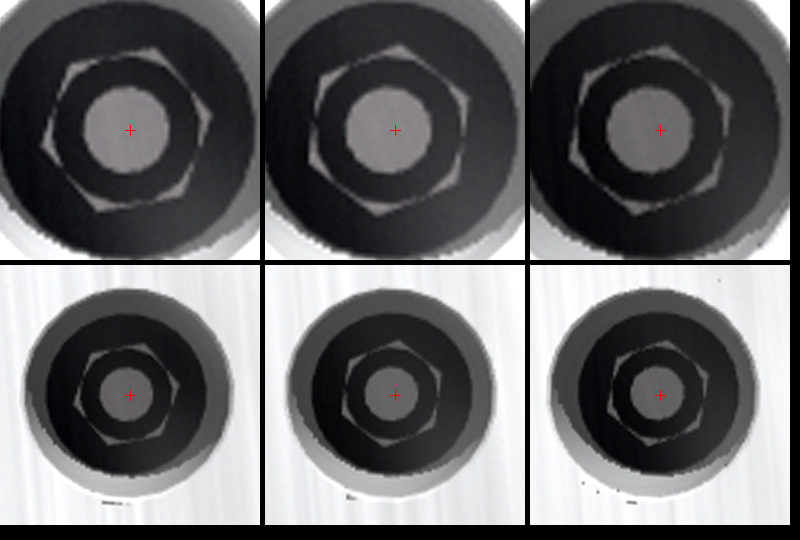

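Nut corner angles (world, mod 60°) are about 11° for nut2, 22.8° for nut1 and 21° for nut0. That puts the nuts at about 0.41, 0.21 and 0.24 rad. The refined bores are (0.6615,-0.1123), (0.6519,-0.0028) and (0.6425,0.1068). Now to look at the wrench.

Emit:
{"fn": "send_rows", "kwargs": {
  "deltas": [
    [[0,0,0,22.2,-33.3,-17.5,20],[0,0,0,22.2,-33.3,-17.5,20],[0,0,0,22.2,-33.3,-17.5,20],[0,0,0,22.2,-33.3,-17.5,20],[0,0,0,22.2,-33.3,-17.5,20],[0,0,0,22.2,-33.3,-17.5,20],[0,0,0,22.2,-33.3,-17.5,20],[0,0,0,22.2,-33.3,-17.5,20],[0,0,0,0,0,0,20],[0,0,0,0,0,0,20]]
  ]
}}

```text
time: 30.55
position: [0.4553, 0.2948, 0.3305]
orientation: [0.001, 0.719, 0.695, 0.001]
ft_force: [0.9, 0.8, -0.9]
gripper_width: 0.0198
```

Run:
```python
from h import *
togo(None);im,p=shot('wrist','k1')
W=np.zeros((600,800,3),np.uint8);B=np.array((.393,.296))
for k,(z,L) in enumerate(((.151,.025),(.034,.036),(.160,.09),(.0361,.045))):
    src=np.array([(-L,L),(L,L),(L,-L),(-L,-L)])+B
    uv=proj(p,np.c_[src,np.full(4,z)]).astype(np.float32)
    H=cv2.getPerspectiveTransform(uv,np.float32([(0,0),(300,0),(300,300),(0,300)]))
    o=cv2.warpPerspective(im,H,(300,300),flags=cv2.INTER_CUBIC)
    o=np.clip(o.astype(float)*1.8+10,0,255).astype(np.uint8)
    cv2.drawMarker(o,(150,150),(0,0,255),0,10)
    W[(k//2)*300:(k//2)*300+300,(k%2)*300:(k%2)*300+300]=o
cv2.imwrite('pics/v12.png',W)
```

```text
t 30.55 p [0.4553 0.2948 0.3305] xaxis yaw 87.99 z [ 3.7e-03  4.0e-04 -1.0e+00] w 0.0198 F [ 0.9  0.8 -0.9] j6 -1.06
```

View pics/v12.png

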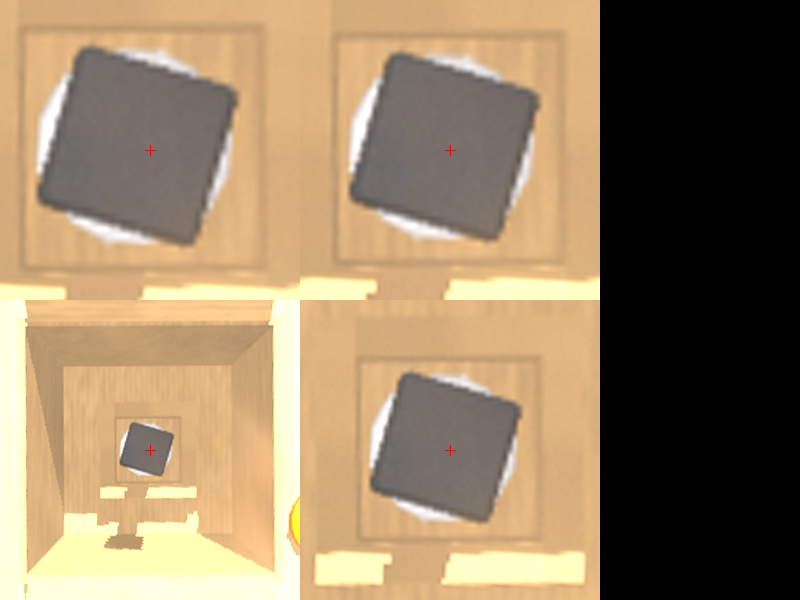

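The wrench grip is centred near (0.391,0.297), with square yaw about -16.8° (mod 90). I work out the socket's hex phase from the visible rim numerically.

Run:
```python
from h import *
im,p=load('k1');B=np.array((.393,.296));L=.036;S=600
def warp(z):
    src=np.array([(-L,L),(L,L),(L,-L),(-L,-L)])+B
    return cv2.warpPerspective(im,cv2.getPerspectiveTransform(proj(p,np.c_[src,np.full(4,z)]).astype(np.float32),np.float32([(0,0),(S,0),(S,S),(0,S)])),(S,S),flags=cv2.INTER_CUBIC)
for z in(.033,):
    o=warp(z).astype(int);sat=o.max(2)-o.min(2)
    m=((sat<28)).astype(np.uint8);m=cv2.morphologyEx(m,cv2.MORPH_OPEN,np.ones((5,5)))
    n,l,s,c=cv2.connectedComponentsWithStats(m);i=l[300,300];m=(l==i)
    cn=max(cv2.findContours(m.astype(np.uint8),0,1)[0],key=cv2.contourArea)[:,0].astype(float)
    sc=L*2/S*1000
    best=[]
    for ph in np.arange(0,60,1.5):
      for cx in np.arange(-5,2,.5):
        for cy in np.arange(-3,3.1,.5):
          # union of hexagon (ap 19.9 across) only lower bound: residual of contour outside both hex & square
          x=(cn[:,0]-S/2)*sc-cx;y=-(cn[:,1]-S/2)*sc-cy
          a=np.radians(ph+30+60*np.arange(6));h=np.max(np.outer(x,np.cos(a))+np.outer(y,np.sin(a)),1)-23*np.cos(np.pi/6)
          # square in same plane: fitted scale
          k=(.4735-.033)/(.4735-.151)*14.
          X=(cn[:,0]-S/2)*sc+1.9*1.2;Y=-(cn[:,1]-S/2)*sc-.7*1.2
          b=np.radians(-16.8);q=np.maximum(abs(X*np.cos(b)+Y*np.sin(b)),abs(-X*np.sin(b)+Y*np.cos(b)))-k
          best.append((np.mean(np.minimum(abs(np.minimum(h,q)),3)),ph,cx,cy))
    best.sort();print([tuple(np.round(b,2)) for b in best[:6]])
    for lo in(13.5,43.5): print(lo,min(b for b in best if abs(b[1]-lo)<4))
togo([.391,.2966,.116])
```

```text
[(np.float64(0.88), np.float64(1.5), np.float64(-1.0), np.float64(-1.0)), (np.float64(0.88), np.float64(0.0), np.float64(-1.0), np.float64(-1.0)), (np.float64(0.88), np.float64(6.0), np.float64(-1.5), np.float64(-0.5)), (np.float64(0.89), np.float64(13.5), np.float64(-2.0), np.float64(0.5)), (np.float64(0.89), np.float64(13.5), np.float64(-2.5), np.float64(0.5)), (np.float64(0.89), np.float64(15.0), np.float64(-2.0), np.float64(1.0))]
13.5 (np.float64(0.8851063965516539), np.float64(13.5), np.float64(-2.0), np.float64(0.5))
43.5 (np.float64(0.9318885021611191), np.float64(40.5), np.float64(-2.0), np.float64(1.0))
t 30.6 p [0.4555 0.2944 0.3294] xaxis yaw 87.93 z [ 2.e-03 -4.e-04 -1.e+00] w 0.0199 F [ 0.6 -0.5 -0.3] j6 -1.06
tool shift mm [-1.000e-01 -6.500e+01  2.133e+02]
```

Emit:
{"fn": "send_rows", "kwargs": {
  "deltas": [
    [[0,0,0,0,-32.5,30,50],[0,0,0,0,-32.5,30,50],[0,0,0.129,0,0,30,50],[0,0,0.129,0,0,30,50],[0,0,0,0,0,25,50],[0,0,0,0,0,0,50],[0,0,0,0,0,0,50]]
  ]
}}

```text
time: 31.3
position: [0.3906, 0.2968, 0.1837]
orientation: [0.0, 0.803, 0.596, -0.0]
ft_force: [-0.2, -0.2, 0.5]
gripper_width: 0.0502
```

Run:
```python
from h import *
togo([.391,.2966,.116])
```

```text
t 31.3 p [0.3906 0.2968 0.1837] xaxis yaw 73.14 z [-3.0e-04 -1.2e-03 -1.0e+00] w 0.0502 F [-0.2 -0.2  0.5] j6 -0.74
tool shift mm [-0.   0.4 67.7]
```

Emit:
{"fn": "send_rows", "kwargs": {
  "deltas": [
    [[0,0,0,0,0.4,35,50],[0,0,0,0,0,32,50],[0,0,0,0,0,0,50],[0,0,0,0,0,0,15],[0,0,0,0,0,0,15],[0,0,0,0,0,0,15],[0,0,0,0,0,0,15],[0,0,0,0,0,0,15],[0,0,0,0,0,-15,15],[0,0,0,0,0,-30,15],[0,0,0,0,0,-40,15],[0,0,0,0,0,-40,15],[0,0,0,0,0,-40,15],[0,0,0,0,0,-40,15],[0,0,0,0,0,0,15],[0,0,0,0,0,0,15]]
  ],
  "squeeze": 90
}}

```text
time: 32.9
position: [0.3902, 0.2979, 0.3234]
orientation: [0.0, 0.803, 0.597, 0.002]
ft_force: [-0.6, 0.3, -3.0]
gripper_width: 0.0268
```

Run:
```python
from h import *
togo([.6519,-.0028,.275])
im,p=shot('wrist','k2')
s,pp,r=st()
# expected hex bottom outline for two phases (wrench z0 = TCP z -.110)
o=im.copy()
for ph,col in((0,(0,255,0)),(30,(0,0,255))):
    a=np.radians(73.14-90+30+ph+60*np.arange(7));
    X=np.c_[pp[0]+.023*np.cos(a),pp[1]+.023*np.sin(a),np.full(7,pp[2]-.110)]
    cv2.polylines(o,[np.round(proj(p,X)*8).astype(int)],True,col,1,shift=3)
    u=proj(p,X)
u0=u.mean(0);print(u0)
x0=int(max(0,u0[0]-70));y0=int(max(0,u0[1]-80))
a=cv2.resize(im[y0:y0+140,x0:x0+140],(400,400));b=cv2.resize(o[y0:y0+140,x0:x0+140],(400,400))
cv2.imwrite('pics/v13.png',np.clip(np.hstack([a,b])*1.4,0,255))
```

```text
t 32.9 p [0.3902 0.2979 0.3234] xaxis yaw 73.26 z [ 0.003   0.0012 -1.    ] w 0.0268 F [-0.6  0.3 -3. ] j6 -0.74
tool shift mm [-212.7  337.1   48.8]
[284.21708069 204.07628156][ WARN:0@2.330] global loadsave.cpp:1063 imwrite_ Unsupported depth image for selected encoder is fallbacked to CV_8U.
```

View pics/v13.png

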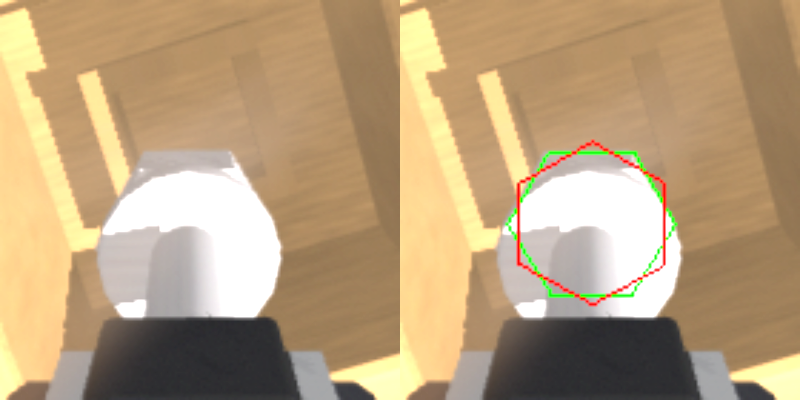

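The rim matches the green overlay (flat toward the top), so the socket phase is confirmed: corner at tool yaw minus 60, and the wrench hangs upright. Carrying it to bore1.

Emit:
{"fn": "send_rows", "kwargs": {
  "deltas": [
    [[0,0,0,-23.6,37.5,0,15],[0,0,0,-23.6,37.5,0,15],[0,0,0,-23.6,37.5,0,15],[0,0,0,-23.6,37.5,0,15],[0,0,0,-23.6,37.5,0,15],[0,0,0,-23.6,37.5,0,15],[0,0,0,-23.6,37.5,0,15],[0,0,0,-23.6,37.5,0,15],[0,0,0,-23.6,37.5,20,15],[0,0,-0.083,0,0,30,15],[0,0,-0.083,0,0,30,15],[0,0,0,0,0,0,15],[0,0,0,0,0,0,15]]
  ]
}}

```text
time: 34.25
position: [0.651, -0.0027, 0.24]
orientation: [-0.001, 0.751, 0.66, -0.001]
ft_force: [-0.7, 1.3, -2.1]
gripper_width: 0.0264
```

Run:
```python
from h import *
togo([.6519,-.0028,.21])
```

```text
t 34.25 p [ 0.651  -0.0027  0.24  ] xaxis yaw 82.67 z [-3.8e-03  5.0e-04 -1.0e+00] w 0.0264 F [-0.7  1.3 -2.1] j6 -1.53
tool shift mm [-0.  1. 30.]
```

Emit:
{"fn": "send_rows", "kwargs": {
  "deltas": [
    [[0,0,0,0,1,30,15],[0,0,0,0,0,30,15],[0,0,0,0,0,25,15],[0,0,0,0,0,8,15],[0,0,0,0,0,0,15]]
  ]
}}

```text
time: 34.75
position: [0.6533, -0.0027, 0.1498]
orientation: [0.0, 0.75, 0.661, 0.0]
ft_force: [0.0, 0.4, -3.8]
gripper_width: 0.0265
```

Emit:
{"fn": "send_rows", "kwargs": {
  "deltas": [
    [[0,0,0,0,0,5,15],[0,0,0,0,0,5,15],[0,0,0,0,0,4,15],[0,0,0,0,0,4,15],[0,0,0,0,0,0,15],[0,0,0,0,0,0,15]]
  ]
}}

```text
time: 35.35
position: [0.6589, -0.0039, 0.1431]
orientation: [0.006, 0.75, 0.661, 0.005]
ft_force: [-3.0, -1.5, 23.4]
gripper_width: 0.0267
```

Run:
```python
from h import *
togo([.6519,-.0028,.126]); print(st()[0]['wrist_torque'])
```

```text
t 35.35 p [ 0.6589 -0.0039  0.1431] xaxis yaw 82.76 z [ 0.0156 -0.002  -0.9999] w 0.0267 F [-3.  -1.5 23.4] j6 -1.53
tool shift mm [ 0.2 -7.4 17. ]
[-0.06607288  1.40889312  0.02336285]
```

Emit:
{"fn": "send_rows", "kwargs": {
  "deltas": [
    [[0,0,0,0,0,-9,15],[0,0,0,0,0,-9,15],[0,0,0,0,0,0,15],[0,0,0,0,0,0,15],[0,0,0,0,0,0,15]]
  ]
}}

```text
time: 35.85
position: [0.6527, -0.0029, 0.1483]
orientation: [-0.0, 0.75, 0.661, -0.0]
ft_force: [-0.6, 0.6, -2.6]
gripper_width: 0.0269
```

Run:
```python
from h import *
togo([.6519,-.0028,.15])
im,p=shot('wrist','k3')
s,pp,r=st()
o=im.copy()
def circ(c,rad,z,col):
    a=np.linspace(0,2*np.pi,73);X=np.c_[c[0]+rad*np.cos(a),c[1]+rad*np.sin(a),np.full(73,z)]
    cv2.polylines(o,[np.round(proj(p,X)*8).astype(int)],True,col,1,shift=3)
circ((.6519,-.0028),.027,.086,(0,255,0));circ(pp[:2],.009,.090,(0,0,255))
u0=proj(p,[[.6519,-.0028,.086]])[0];x0=int(u0[0]-70);y0=int(u0[1]-70)
a=cv2.resize(im[y0:y0+140,x0:x0+140],(400,400));b=cv2.resize(o[y0:y0+140,x0:x0+140],(400,400))
cv2.imwrite('pics/v14.png',np.clip(np.hstack([a,b])*1.4,0,255).astype(np.uint8))
```

```text
t 35.85 p [ 0.6527 -0.0029  0.1483] xaxis yaw 82.76 z [-9.e-04  2.e-04 -1.e+00] w 0.0269 F [-0.6  0.6 -2.6] j6 -1.53
tool shift mm [ 0.  -0.8 -1.7]
```

View pics/v14.png

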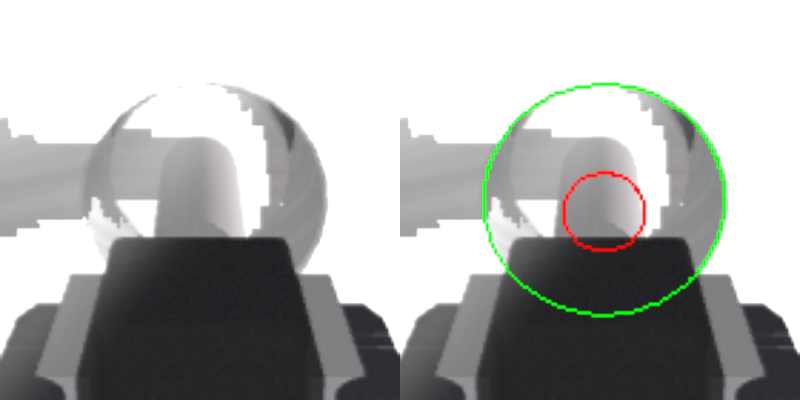

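Lateral alignment looks right, but I touched something about 15 mm above full seating. I press lightly and read the contact height.

Emit:
{"fn": "send_rows", "kwargs": {
  "deltas": [
    [[0,0,0,0,-0.8,3,15],[0,0,0,0,0,3,15],[0,0,0,0,0,2,15],[0,0,0,0,0,0,15],[0,0,0,0,0,0,15]]
  ]
}}

```text
time: 36.4
position: [0.6542, -0.003, 0.1441]
orientation: [0.002, 0.75, 0.661, 0.002]
ft_force: [-1.1, 0.0, 5.4]
gripper_width: 0.0268
```

Run:
```python
from h import *
togo([.6519,-.0028,.126]); print(st()[0]['wrist_torque'])
```

```text
t 36.4 p [ 0.6542 -0.003   0.1441] xaxis yaw 82.76 z [ 5.5e-03 -3.0e-04 -1.0e+00] w 0.0268 F [-1.1  0.   5.4] j6 -1.53
tool shift mm [-0.1 -2.4 18.1]
[ 0.01746845 -0.05042385 -0.0228513 ]
```

Emit:
{"fn": "send_rows", "kwargs": {
  "deltas": [
    [[0,0,0,0,-1.5,0,15],[0,0,0,0,-1.5,0,15],[0,0,0,0,-1,1,15],[0,0,0,0,0,1,15],[0,0,0,0,0,1,15],[0,0,0,0,0,0,15]]
  ]
}}

```text
time: 37.0
position: [0.6525, -0.0028, 0.1439]
orientation: [0.004, 0.75, 0.661, 0.004]
ft_force: [3.0, -0.5, 12.5]
gripper_width: 0.0266
```

Run:
```python
from h import *
togo([.6519,-.0028,.126]); print(st()[0]['wrist_torque'])
```

```text
t 37.0 p [ 0.6525 -0.0028  0.1439] xaxis yaw 82.75 z [ 0.012  -0.001  -0.9999] w 0.0266 F [ 3.  -0.5 12.5] j6 -1.53
tool shift mm [-0.1 -0.8 17.9]
[-0.12518664 -1.11360671  0.03363983]
```

Emit:
{"fn": "send_rows", "kwargs": {
  "deltas": [
    [[0,0,0,0,2,-2,15],[0,0,0.04,0,0,0,15],[0,0,0.04,0,0,0,15],[0,0,0.04,0,0,0,15],[0,0,0.04,0,0,0,15],[0,0,0,0,0,0,15]]
  ]
}}

```text
time: 37.6
position: [0.6534, -0.0022, 0.1439]
orientation: [0.002, 0.801, 0.599, 0.004]
ft_force: [3.3, 1.2, 8.8]
gripper_width: 0.0264
```

Emit:
{"fn": "send_rows", "kwargs": {
  "deltas": [
    [[0,0,0.04,0,0,0,15],[0,0,0.04,0,0,0,15],[0,0,0.04,0,0,0,15],[0,0,0,0,0,0,15]]
  ]
}}

```text
time: 38.0
position: [0.6535, -0.0025, 0.1438]
orientation: [0.003, 0.835, 0.55, 0.004]
ft_force: [4.0, 1.3, 8.9]
gripper_width: 0.0271
```

No drop over 16° of turn, so it is likely riding off-centre on the taper. I restore the angle and run a light-pressure grid search.

Emit:
{"fn": "send_rows", "kwargs": {
  "deltas": [
    [[0,0,0,0,0,-8,15],[0,0,-0.14,0,0,0,15],[0,0,-0.14,0,0,0,15],[0,0,0,0,2,0,15],[0,0,0,0,0,0,15]]
  ]
}}

```text
time: 38.5
position: [0.6518, -0.0027, 0.1476]
orientation: [-0.001, 0.751, 0.66, -0.0]
ft_force: [1.7, 0.1, -1.1]
gripper_width: 0.0267
```

Emit:
{"fn": "send_rows", "kwargs": {
  "deltas": [
    [[0,0,0,0,0,3,15],[0,0,0,0,0,2,15],[0,0,0,0,0,0,15]]
  ]
}}

```text
time: 38.8
position: [0.6534, -0.0031, 0.1448]
orientation: [0.001, 0.751, 0.661, 0.001]
ft_force: [1.9, -0.1, 3.2]
gripper_width: 0.0267
```

Emit:
{"fn": "send_rows", "kwargs": {
  "deltas": [
    [[0,0,0,0,1,0,15],[0,0,0,0,1,0,15],[0,0,0,0,0,0,15]]
  ]
}}

```text
time: 39.1
position: [0.6547, -0.0032, 0.1442]
orientation: [0.0, 0.75, 0.661, 0.0]
ft_force: [0.8, -0.2, 5.8]
gripper_width: 0.0271
```

Emit:
{"fn": "send_rows", "kwargs": {
  "deltas": [
    [[0,0,0,1,0,0,15],[0,0,0,1,0,0,15],[0,0,0,0,0,0,15]]
  ]
}}

```text
time: 39.4
position: [0.6549, -0.0024, 0.1442]
orientation: [0.001, 0.75, 0.661, -0.001]
ft_force: [-0.5, -2.9, 5.6]
gripper_width: 0.027
```

Emit:
{"fn": "send_rows", "kwargs": {
  "deltas": [
    [[0,0,0,0,-1,0,15],[0,0,0,0,-1,0,15],[0,0,0,0,0,0,15]]
  ]
}}

```text
time: 39.7
position: [0.6537, -0.0021, 0.1442]
orientation: [0.002, 0.75, 0.661, 0.001]
ft_force: [2.4, -5.0, 3.9]
gripper_width: 0.027
```

Emit:
{"fn": "send_rows", "kwargs": {
  "deltas": [
    [[0,0,0,0,-1,0,15],[0,0,0,0,-1,0,15],[0,0,0,0,0,0,15]]
  ]
}}

```text
time: 40.0
position: [0.6527, -0.0019, 0.1442]
orientation: [0.003, 0.75, 0.661, 0.002]
ft_force: [5.3, -4.8, 2.1]
gripper_width: 0.0269
```

Emit:
{"fn": "send_rows", "kwargs": {
  "deltas": [
    [[0,0,0,-1,0,0,15],[0,0,0,-1,0,0,15],[0,0,0,0,0,0,15]]
  ]
}}

```text
time: 40.3
position: [0.6525, -0.0027, 0.1442]
orientation: [0.002, 0.751, 0.661, 0.003]
ft_force: [6.7, -1.6, 1.8]
gripper_width: 0.0265
```

Emit:
{"fn": "send_rows", "kwargs": {
  "deltas": [
    [[0,0,0,-1,0,0,15],[0,0,0,-1,0,0,15],[0,0,0,0,0,0,15]]
  ]
}}

```text
time: 40.6
position: [0.6524, -0.0034, 0.1442]
orientation: [0.001, 0.751, 0.661, 0.004]
ft_force: [6.9, 1.1, 1.8]
gripper_width: 0.0266
```

Emit:
{"fn": "send_rows", "kwargs": {
  "deltas": [
    [[0,0,0,0,1,0,15],[0,0,0,0,1,0,15],[0,0,0,0,0,0,15]]
  ]
}}

```text
time: 40.9
position: [0.6533, -0.0036, 0.1442]
orientation: [0.0, 0.75, 0.661, 0.002]
ft_force: [4.4, 2.7, 4.6]
gripper_width: 0.0268
```

Emit:
{"fn": "send_rows", "kwargs": {
  "deltas": [
    [[0,0,0,0,1,0,15],[0,0,0,0,1,0,15],[0,0,0,0,0,0,15]]
  ]
}}

```text
time: 41.2
position: [0.6544, -0.0038, 0.1442]
orientation: [-0.001, 0.75, 0.661, 0.001]
ft_force: [2.5, 3.6, 7.1]
gripper_width: 0.0266
```

Lateral force rises with offset while z stays constant. So the rim is captured around the taper and rests on the hex, and its centre is about +2.5 mm in x from my command. I centre it there and wiggle the angle.

Emit:
{"fn": "send_rows", "kwargs": {
  "deltas": [
    [[0,0,0,2,1,0,15],[0,0,0,0,0,0,15],[0,0,0,0,0,0,15]]
  ]
}}

```text
time: 41.5
position: [0.655, -0.0032, 0.1442]
orientation: [-0.0, 0.75, 0.661, -0.0]
ft_force: [0.6, 0.7, 7.9]
gripper_width: 0.0271
```

Emit:
{"fn": "send_rows", "kwargs": {
  "deltas": [
    [[0,0,-0.06,0,0,2,15],[0,0,-0.06,0,0,0,15],[0,0,0,0,0,0,15]]
  ]
}}

```text
time: 41.8
position: [0.656, -0.0034, 0.1434]
orientation: [0.001, 0.709, 0.705, 0.001]
ft_force: [0.9, 0.5, 9.1]
gripper_width: 0.027
```

Emit:
{"fn": "send_rows", "kwargs": {
  "deltas": [
    [[0,0,0.06,0,0,0,15],[0,0,0.06,0,0,0,15],[0,0,0.06,0,0,0,15],[0,0,0.06,0,0,0,15],[0,0,0,0,0,0,15]]
  ]
}}

```text
time: 42.3
position: [0.6553, -0.0031, 0.1401]
orientation: [0.0, 0.789, 0.615, 0.0]
ft_force: [4.8, 1.3, -1.4]
gripper_width: 0.0269
```

Run:
```python
from h import *
togo([.6519,-.0028,.126]); print(st()[0]['wrist_torque'])
```

```text
t 42.3 p [ 0.6553 -0.0031  0.1401] xaxis yaw 75.83 z [ 6.e-04  4.e-04 -1.e+00] w 0.0269 F [ 4.8  1.3 -1.4] j6 -1.41
tool shift mm [-0.6 -3.4 14.1]
[ 0.36552466 -1.51543513  0.02444418]
```

It dropped in: z is down to 0.140 with no upward load. I seat it fully.

Emit:
{"fn": "send_rows", "kwargs": {
  "deltas": [
    [[0,0,0,0,1.5,3,15],[0,0,0,0,0,3,15],[0,0,0,0,0,3,15],[0,0,0,0,0,2,15],[0,0,0,0,0,0,15],[0,0,0,0,0,0,15]]
  ]
}}

```text
time: 42.9
position: [0.6566, -0.0035, 0.1304]
orientation: [-0.0, 0.789, 0.615, 0.0]
ft_force: [0.5, 1.7, 1.6]
gripper_width: 0.0268
```

Run:
```python
from h import *
togo([.6519,-.0028,.126]); print(st()[0]['wrist_torque'])
```

```text
t 42.9 p [ 0.6566 -0.0035  0.1304] xaxis yaw 75.88 z [-2.e-04  3.e-04 -1.e+00] w 0.0268 F [0.5 1.7 1.6] j6 -1.41
tool shift mm [-0.5 -4.7  4.4]
[ 0.45845985 -0.20917077 -0.01418831]
```

Seated at TCP (0.6566,-0.0035,0.1304). My bore estimate is (0.652,-0.003), so the wrench probably slid in the pads during the first push. I release (it stands by itself), recentre on the bore axis, and regrip.

Emit:
{"fn": "send_rows", "kwargs": {
  "deltas": [
    [[0,0,0,0,0,0,50],[0,0,0,0,0,0,50],[0,0,0,0,0,0,50],[0,0,0,-0.5,-4.5,3,50],[0,0,0,0,0,0,50],[0,0,0,0,0,0,50]]
  ]
}}

```text
time: 43.5
position: [0.6523, -0.003, 0.1274]
orientation: [0.0, 0.789, 0.615, 0.0]
ft_force: [-0.0, -0.1, 0.2]
gripper_width: 0.0499
```

Run:
```python
from h import *
togo([.6519,-.0028,.126]); print(st()[0]['wrist_torque'])
im,p=shot('wrist','k4')
# find black grip top: project expected square
for c in((.6519,-.0028),(.6566,-.0035)):
    print(proj(p,[[*c,.161]]).round(1))
cv2.imwrite('pics/v15.png',np.clip(cv2.resize(im[150:420,140:420],None,fx=2.2,fy=2.2).astype(float)*2,0,255).astype(np.uint8))
```

```text
t 43.5 p [ 0.6523 -0.003   0.1274] xaxis yaw 75.89 z [ 8.e-04 -1.e-04 -1.e+00] w 0.0499 F [-0.  -0.1  0.2] j6 -1.41
tool shift mm [ 0.1 -0.4  1.4]
[ 0.00316867  0.02765531 -0.02917282]
[[283.3 301.8]]
[[284.6 313.2]]
```

View pics/v15.png

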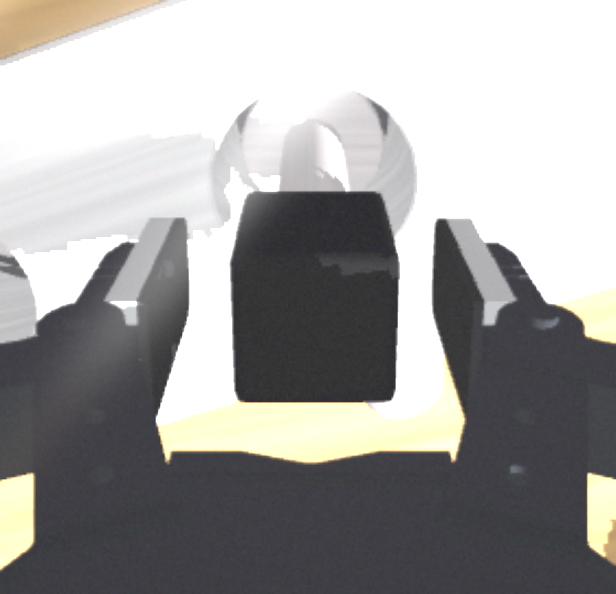

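The grip top is centred at about (283,300) px, against (283,302) predicted. The wrench stands upright on the bore axis and the gripper is now centred on it. I regrip and tighten nut1.

Emit:
{"fn": "send_rows", "kwargs": {
  "deltas": [
    [[0,0,0,0,0,0,15],[0,0,0,0,0,0,15],[0,0,0,0,0,0,15],[0,0,0,0,0,0,15],[0,0,0,0,0,0,15]]
  ],
  "squeeze": 110
}}

```text
time: 44.05
position: [0.653, -0.0029, 0.1281]
orientation: [0.001, 0.789, 0.615, 0.001]
ft_force: [-0.1, 0.4, 2.4]
gripper_width: 0.0266
```

Emit:
{"fn": "send_rows", "kwargs": {
  "deltas": [
    [[0,0,0.14,0,0,0,15],[0,0,0.14,0,0,0,15],[0,0,0.14,0,0,0,15],[0,0,0.14,0,0,0,15],[0,0,0.14,0,0,0,15],[0,0,0.14,0,0,0,15],[0,0,0.14,0,0,0,15]]
  ]
}}

```text
time: 44.75
position: [0.652, -0.0036, 0.1281]
orientation: [0.001, 0.986, 0.169, -0.0]
ft_force: [-3.2, -0.9, 4.7]
gripper_width: 0.0267
```

Emit:
{"fn": "send_rows", "kwargs": {
  "deltas": [
    [[0,0,0.14,0,0,0,15],[0,0,0.14,0,0,0,15],[0,0,0.14,0,0,0,15],[0,0,0.14,0,0,0,15],[0,0,0.14,0,0,0,15],[0,0,0.14,0,0,0,15],[0,0,0.14,0,0,0,15],[0,0,0.1,0,0,0,15],[0,0,0,0,0,0,15],[0,0,0,0,0,0,15]]
  ]
}}

```text
time: 45.75
position: [0.651, -0.003, 0.1281]
orientation: [0.001, 0.933, -0.36, -0.002]
ft_force: [-5.5, 0.1, 6.7]
gripper_width: 0.0267
```

Run:
```python
from h import *
togo([.6519,-.0028,.126]); print(np.round(st()[0]['wrist_torque'],2))
```

```text
t 45.75 p [ 0.651  -0.003   0.1281] xaxis yaw -42.16 z [-0.0035  0.     -1.    ] w 0.0267 F [-5.5  0.1  6.7] j6 0.65
tool shift mm [ 0.5 -0.8  2.1]
[ 0.16  1.42 -0.18]
```

Emit:
{"fn": "send_rows", "kwargs": {
  "deltas": [
    [[0,0,0.06,0,0,0,15],[0,0,0,0,0,0,15],[0,0,0,0,0,0,15]]
  ]
}}

```text
time: 46.05
position: [0.651, -0.003, 0.1281]
orientation: [0.001, 0.922, -0.387, -0.002]
ft_force: [-6.8, 0.9, 6.2]
gripper_width: 0.0265
```

Run:
```python
from h import *
togo(None); print(np.round(st()[0]['wrist_torque'],2))
```

```text
t 46.05 p [ 0.651  -0.003   0.1281] xaxis yaw -45.58 z [-3.7e-03  1.0e-04 -1.0e+00] w 0.0265 F [-6.8  0.9  6.2] j6 0.71
[ 0.12  1.49 -0.02]
```

Emit:
{"fn": "send_rows", "kwargs": {
  "deltas": [
    [[0,0,0.06,0,0,0,15],[0,0,0,0,0,0,15],[0,0,0,0,0,0,15]]
  ]
}}

```text
time: 46.35
position: [0.6509, -0.0028, 0.1281]
orientation: [0.001, 0.91, -0.414, -0.002]
ft_force: [-5.6, 0.6, 7.2]
gripper_width: 0.0266
```

Run:
```python
from h import *
togo(None); print(np.round(st()[0]['wrist_torque'],2))
```

```text
t 46.35 p [ 0.6509 -0.0028  0.1281] xaxis yaw -48.9 z [-3.8e-03 -2.0e-04 -1.0e+00] w 0.0266 F [-5.6  0.6  7.2] j6 0.77
[0.22 1.49 0.59]
```

Torque rose to 0.59 N m at T=-48.9° (the predicted stop was -45°), so nut1 is against its stop. I back off about 8°, lift out, and go to bore2.

Emit:
{"fn": "send_rows", "kwargs": {
  "deltas": [
    [[0,0,-0.07,0,0,0,15],[0,0,-0.07,0,0,-1,15],[0,0,0,0,0,-5,15],[0,0,0,0,0,-8,15],[0,0,0,0,0,-10,15],[0,0,0,0,0,-20,15],[0,0,0,0,0,-30,15],[0,0,0,0,0,-30,15],[0,0,-0.13,0,0,0,15],[0,0,-0.13,0,0,0,15],[0,0,-0.13,0,0,0,15],[0,0,-0.13,0,0,0,15],[0,0,-0.13,0,0,0,15],[0,0,-0.13,0,0,0,15],[0,0,-0.13,0,0,0,15],[0,0,0,0,0,0,15],[0,0,0,0,0,0,15]]
  ]
}}

```text
time: 48.05
position: [0.6528, -0.0031, 0.2324]
orientation: [0.0, 0.995, 0.096, 0.001]
ft_force: [0.6, 0.9, -3.2]
gripper_width: 0.0262
```

Run:
```python
from h import *
togo([.6612,-.1124,.235])
```

```text
t 48.05 p [ 0.6528 -0.0031  0.2324] xaxis yaw 10.96 z [ 2.6e-03 -1.0e-04 -1.0e+00] w 0.0262 F [ 0.6  0.9 -3.2] j6 -0.28
tool shift mm [-12.6 108.9  -2.5]
```

Emit:
{"fn": "send_rows", "kwargs": {
  "deltas": [
    [[0,0,0,-4.2,36.3,0,15],[0,0,0,-4.2,36.3,0,15],[0,0,0,-4.2,36.3,0,15],[0,0,0,0,0,0,15],[0,0,0,0,0,20,15],[0,0,0,0,0,20,15],[0,0,0,0,0,20,15],[0,0,0,0,0,15,15],[0,0,0,0,0,0,15],[0,0,0,0,0,0,15]]
  ]
}}

```text
time: 49.05
position: [0.6615, -0.112, 0.157]
orientation: [0.0, 0.995, 0.097, 0.001]
ft_force: [-0.0, 0.3, -2.3]
gripper_width: 0.0268
```

Run:
```python
from h import *
togo([.6612,-.1124,.140])
```

```text
t 49.05 p [ 0.6615 -0.112   0.157 ] xaxis yaw 11.12 z [ 1.5e-03  1.0e-04 -1.0e+00] w 0.0268 F [-0.   0.3 -2.3] j6 -0.44
tool shift mm [-0.4  0.3 17. ]
```

Emit:
{"fn": "send_rows", "kwargs": {
  "deltas": [
    [[0,0,0,-0.4,0.3,5,15],[0,0,0,0,0,5,15],[0,0,0,0,0,4,15],[0,0,0,0,0,3,15],[0,0,0,0,0,0,15],[0,0,0,0,0,0,15]]
  ]
}}

```text
time: 49.65
position: [0.661, -0.1127, 0.1396]
orientation: [0.0, 0.995, 0.097, 0.001]
ft_force: [0.5, -0.3, -3.3]
gripper_width: 0.0264
```

Emit:
{"fn": "send_rows", "kwargs": {
  "deltas": [
    [[0,0,-0.05,-0.5,0,1,15],[0,0,0.05,-0.5,0,0,15],[0,0,0.05,0,0,0,15],[0,0,-0.05,0,0,0,15],[0,0,0,0,0,0,15]]
  ]
}}

```text
time: 50.15
position: [0.6602, -0.113, 0.1391]
orientation: [0.0, 0.995, 0.097, 0.001]
ft_force: [0.1, -0.2, -2.7]
gripper_width: 0.0264
```

Run:
```python
from h import *
togo([.6612,-.1124,.128])
```

```text
t 50.15 p [ 0.6602 -0.113   0.1391] xaxis yaw 11.14 z [ 2.e-03 -2.e-04 -1.e+00] w 0.0264 F [ 0.1 -0.2 -2.7] j6 -0.44
tool shift mm [ 1.  -0.4 11.1]
```

It is in with no contact force. I seat it and turn.

Emit:
{"fn": "send_rows", "kwargs": {
  "deltas": [
    [[0,0,0,0.5,0,3,15],[0,0,0,0,0,3,15],[0,0,0,0,0,3,15],[0,0,0,0,0,2,15],[0,0,0,0,0,0,15],[0,0,0,0,0,0,15]]
  ]
}}

```text
time: 50.75
position: [0.6605, -0.1128, 0.1281]
orientation: [0.0, 0.995, 0.097, 0.001]
ft_force: [-1.2, 0.9, 1.6]
gripper_width: 0.0266
```

Run:
```python
from h import *
togo([.6612,-.1124,.128]); print(np.round(st()[0]['wrist_torque'],2))
```

```text
t 50.75 p [ 0.6605 -0.1128  0.1281] xaxis yaw 11.14 z [ 1.3e-03 -1.0e-04 -1.0e+00] w 0.0266 F [-1.2  0.9  1.6] j6 -0.44
tool shift mm [ 0.8 -0.3  0.1]
[0.02 0.52 0.01]
```

Emit:
{"fn": "send_rows", "kwargs": {
  "deltas": [
    [[0,0,0.14,0,0,0,15],[0,0,0.14,0,0,0,15],[0,0,0.14,0,0,0,15],[0,0,0.14,0,0,0,15],[0,0,0.14,0,0,0,15],[0,0,0.14,0,0,0,15],[0,0,0.14,0,0,0,15],[0,0,0.14,0,0,0,15],[0,0,0.14,0,0,0,15],[0,0,0.14,0,0,0,15],[0,0,0.14,0,0,0,15],[0,0,0.14,0,0,0,15],[0,0,0.14,0,0,0,15],[0,0,0.14,0,0,0,15],[0,0,0.06,0,0,0,15],[0,0,0,0,0,0,15],[0,0,0,0,0,0,15]]
  ]
}}

```text
time: 52.45
position: [0.66, -0.1115, 0.1281]
orientation: [0.001, -0.612, 0.791, 0.001]
ft_force: [-2.7, 4.1, 3.5]
gripper_width: 0.0269
```

Run:
```python
from h import *
togo(None); print(np.round(st()[0]['wrist_torque'],2))
```

```text
t 52.45 p [ 0.66   -0.1115  0.1281] xaxis yaw -104.6 z [-2.0e-04  2.8e-03 -1.0e+00] w 0.0269 F [-2.7  4.1  3.5] j6 1.58
[ 0.88  0.85 -0.04]
```

Emit:
{"fn": "send_rows", "kwargs": {
  "deltas": [
    [[0,0,0.06,0,0,0,15],[0,0,0,0,0,0,15],[0,0,0,0,0,0,15]]
  ]
}}

```text
time: 52.75
position: [0.6601, -0.1114, 0.1282]
orientation: [0.001, -0.588, 0.809, 0.001]
ft_force: [-3.1, 3.5, 2.0]
gripper_width: 0.0266
```

Run:
```python
from h import *
togo(None); print(np.round(st()[0]['wrist_torque'],2))
```

```text
t 52.75 p [ 0.6601 -0.1114  0.1282] xaxis yaw -107.95 z [-1.0e-04  2.5e-03 -1.0e+00] w 0.0266 F [-3.1  3.5  2. ] j6 1.63
[1.01 0.83 0.41]
```

Emit:
{"fn": "send_rows", "kwargs": {
  "deltas": [
    [[0,0,0.05,0,0,0,15],[0,0,0,0,0,0,15],[0,0,0,0,0,0,15]]
  ]
}}

```text
time: 53.05
position: [0.6601, -0.1113, 0.1282]
orientation: [0.001, -0.569, 0.823, 0.001]
ft_force: [-3.1, 3.7, 2.9]
gripper_width: 0.0267
```

Run:
```python
from h import *
togo(None); print(np.round(st()[0]['wrist_torque'],2))
```

```text
t 53.05 p [ 0.6601 -0.1113  0.1282] xaxis yaw -110.68 z [-1.e-04  2.e-03 -1.e+00] w 0.0267 F [-3.1  3.7  2.9] j6 1.68
[1.05 0.78 1.1 ]
```

1.1 N m: nut2 is at its stop. I back off, lift, and rotate for nut0 (T = 21°).

Emit:
{"fn": "send_rows", "kwargs": {
  "deltas": [
    [[0,0,-0.09,0,0,0,15],[0,0,-0.1,0,0,-1,15],[0,0,0,0,0,-5,15],[0,0,0,0,0,-8,15],[0,0,0,0,0,-10,15],[0,0,0,0,0,-20,15],[0,0,0,0,0,-30,15],[0,0,0,0,0,-30,15],[0,0,-0.14,0,0,0,15],[0,0,-0.14,0,0,0,15],[0,0,-0.14,0,0,0,15],[0,0,-0.14,0,0,0,15],[0,0,-0.14,0,0,0,15],[0,0,-0.14,0,0,0,15],[0,0,-0.14,0,0,0,15],[0,0,-0.14,0,0,0,15]]
  ]
}}

```text
time: 54.65
position: [0.6606, -0.1134, 0.2321]
orientation: [0.0, 0.952, -0.306, 0.001]
ft_force: [-0.2, 0.3, -2.6]
gripper_width: 0.0267
```

Emit:
{"fn": "send_rows", "kwargs": {
  "deltas": [
    [[0,0,-0.14,0,0,0,15],[0,0,-0.14,0,0,0,15],[0,0,-0.14,0,0,0,15],[0,0,-0.14,0,0,0,15],[0,0,-0.14,0,0,0,15],[0,0,-0.14,0,0,0,15],[0,0,-0.14,0,0,0,15],[0,0,0,0,0,0,15],[0,0,0,0,0,0,15]]
  ]
}}

```text
time: 55.55
position: [0.6605, -0.1131, 0.232]
orientation: [0.0, 0.985, 0.174, 0.001]
ft_force: [1.0, 0.6, -2.6]
gripper_width: 0.0264
```

Run:
```python
from h import *
togo([.6421,.1066,.235])
```

```text
t 55.55 p [ 0.6605 -0.1131  0.232 ] xaxis yaw 20.07 z [ 2.e-03 -6.e-04 -1.e+00] w 0.0264 F [ 1.   0.6 -2.6] j6 -0.6
tool shift mm [  58.1 -212.7   -3.2]
```

Emit:
{"fn": "send_rows", "kwargs": {
  "deltas": [
    [[0,0,0,11.6,-42.5,0,15],[0,0,0,11.6,-42.5,0,15],[0,0,0,11.6,-42.5,0,15],[0,0,0,11.6,-42.5,0,15],[0,0,0,11.6,-42.5,0,15],[0,0,-0.016,0,0,0,15],[0,0,0,0,0,20,15],[0,0,0,0,0,20,15],[0,0,0,0,0,20,15],[0,0,0,0,0,15,15],[0,0,0,0,0,0,15],[0,0,0,0,0,0,15]]
  ]
}}

```text
time: 56.75
position: [0.6414, 0.1063, 0.1569]
orientation: [0.0, 0.983, 0.184, 0.001]
ft_force: [0.2, 0.4, -1.9]
gripper_width: 0.0266
```

Run:
```python
from h import *
togo([.6421,.1066,.139])
```

```text
t 56.75 p [0.6414 0.1063 0.1569] xaxis yaw 21.16 z [ 1.5e-03 -1.0e-04 -1.0e+00] w 0.0266 F [ 0.2  0.4 -1.9] j6 -0.29
tool shift mm [ 0.8 -0.  17.9]
```

Emit:
{"fn": "send_rows", "kwargs": {
  "deltas": [
    [[0,0,0,0.5,0,5,15],[0,0,0,0,0,5,15],[0,0,0,0,0,4,15],[0,0,0,0,0,3,15],[0,0,0,0,0,1,15],[0,0,0,0,0,0,15],[0,0,0,0,0,0,15]]
  ]
}}

```text
time: 57.45
position: [0.6416, 0.1067, 0.1386]
orientation: [0.0, 0.983, 0.184, 0.001]
ft_force: [0.6, -0.9, -3.2]
gripper_width: 0.0268
```

Run:
```python
from h import *
togo([.6421,.1066,.128])
```

```text
t 57.45 p [0.6416 0.1067 0.1386] xaxis yaw 21.22 z [ 1.2e-03 -3.0e-04 -1.0e+00] w 0.0268 F [ 0.6 -0.9 -3.2] j6 -0.29
tool shift mm [ 0.4  0.3 10.6]
```

In again. Seating and turning nut0.

Emit:
{"fn": "send_rows", "kwargs": {
  "deltas": [
    [[0,0,0,0,0,3,15],[0,0,0,0,0,3,15],[0,0,0,0,0,3,15],[0,0,0,0,0,2,15],[0,0,0,0,0,0,15],[0,0,0,0,0,0,15]]
  ]
}}

```text
time: 58.05
position: [0.6418, 0.1067, 0.1281]
orientation: [0.0, 0.983, 0.184, 0.001]
ft_force: [-1.1, -1.0, 1.3]
gripper_width: 0.0266
```

Emit:
{"fn": "send_rows", "kwargs": {
  "deltas": [
    [[0,0,0.14,0,0,0,15],[0,0,0.14,0,0,0,15],[0,0,0.14,0,0,0,15],[0,0,0.14,0,0,0,15],[0,0,0.14,0,0,0,15],[0,0,0.14,0,0,0,15],[0,0,0.14,0,0,0,15],[0,0,0.14,0,0,0,15],[0,0,0.14,0,0,0,15],[0,0,0.14,0,0,0,15],[0,0,0.14,0,0,0,15],[0,0,0.14,0,0,0,15],[0,0,0.14,0,0,0,15],[0,0,0.14,0,0,0,15],[0,0,0.14,0,0,0,15],[0,0,0.1,0,0,0,15],[0,0,0,0,0,0,15],[0,0,0,0,0,0,15]]
  ]
}}

```text
time: 59.85
position: [0.641, 0.1078, 0.1282]
orientation: [0.001, -0.611, 0.792, 0.001]
ft_force: [-3.8, 3.1, 4.7]
gripper_width: 0.0264
```

Run:
```python
from h import *
togo(None); print(np.round(st()[0]['wrist_torque'],2))
```

```text
t 59.85 p [0.641  0.1078 0.1282] xaxis yaw -104.73 z [-2.e-04  2.e-03 -1.e+00] w 0.0264 F [-3.8  3.1  4.7] j6 1.91
[ 0.73  1.19 -0.11]
```

Emit:
{"fn": "send_rows", "kwargs": {
  "deltas": [
    [[0,0,0.07,0,0,0,15],[0,0,0,0,0,0,15],[0,0,0,0,0,0,15]]
  ]
}}

```text
time: 60.15
position: [0.6411, 0.1079, 0.1282]
orientation: [0.0, -0.583, 0.812, 0.001]
ft_force: [-5.2, 3.3, 3.8]
gripper_width: 0.0266
```

Run:
```python
from h import *
togo(None); print(np.round(st()[0]['wrist_torque'],2))
```

```text
t 60.15 p [0.6411 0.1079 0.1282] xaxis yaw -108.63 z [-1.0e-04  1.7e-03 -1.0e+00] w 0.0266 F [-5.2  3.3  3.8] j6 1.98
[0.76 1.23 0.45]
```

Emit:
{"fn": "send_rows", "kwargs": {
  "deltas": [
    [[0,0,0.05,0,0,0,15],[0,0,0,0,0,0,15],[0,0,0,0,0,0,15]]
  ]
}}

```text
time: 60.45
position: [0.6411, 0.1079, 0.1282]
orientation: [0.0, -0.564, 0.826, 0.001]
ft_force: [-4.1, 2.6, 4.1]
gripper_width: 0.0267
```

Run:
```python
from h import *
togo(None); print(np.round(st()[0]['wrist_torque'],2))
```

```text
t 60.45 p [0.6411 0.1079 0.1282] xaxis yaw -111.38 z [-0.      0.0013 -1.    ] w 0.0267 F [-4.1  2.6  4.1] j6 2.03
[0.78 1.14 1.15]
```

Emit:
{"fn": "send_rows", "kwargs": {
  "deltas": [
    [[0,0,-0.09,0,0,0,15],[0,0,-0.1,0,0,-1,15],[0,0,0,0,0,-5,15],[0,0,0,0,0,-8,15],[0,0,0,0,0,-10,15],[0,0,0,0,0,-20,15],[0,0,0,0,0,-40,15],[0,0,0,0,0,-40,15],[0,0,0,0,0,-40,15],[0,0,0,0,0,-40,15],[0,0,0,0,0,0,15],[0,0,0,0,0,0,15]]
  ]
}}

```text
time: 61.65
position: [0.6421, 0.1064, 0.3328]
orientation: [0.002, -0.637, 0.771, -0.002]
ft_force: [-0.1, 0.1, -3.7]
gripper_width: 0.0265
```

Run:
```python
from h import *
togo([.391,.2967,.335]);
t,p=shot('top','t6')
# carton wall & flap check via pics later; refine carton insert centre from k2 numerically
im,pk=load('k1')
for uv in(((22,26)),((263,26)),((263,268)),((22,268))):  # insert outline seen in v12 panel1 (z=.151 plane warp)
    L=.025;x=.393-L+uv[0]/300*2*L;y=.296+L-uv[1]/300*2*L
    print(unproj(pk,proj(pk,[[x,y,.151]])[0],.036).round(4))
```

```text
t 61.65 p [0.6421 0.1064 0.3328] xaxis yaw -100.87 z [ 4.7e-03 -6.0e-04 -1.0e+00] w 0.0265 F [-0.1  0.1 -3.7] j6 1.84
tool shift mm [-139.6  282.4   -3.5]
[0.3655 0.324  0.036 ]
[0.42  0.324 0.036]
[0.42   0.2692 0.036 ]
[0.3655 0.2692 0.036 ]
```

All three nuts are at their stops (1.15 N m on nut0). Carrying the wrench back to the insert centre, about (0.392,0.2966).

Emit:
{"fn": "send_rows", "kwargs": {
  "deltas": [
    [[0,0,0,-20,40.3,0,15],[0,0,0,-20,40.3,0,15],[0,0,0,-20,40.3,0,15],[0,0,0,-20,40.3,0,15],[0,0,0,-20,40.3,0,15],[0,0,0,-20,40.3,0,15],[0,0,0,-20,40.3,0,15],[0,0,0,0,0,0,15],[0,0,0,0,0,0,15],[0,0,0,0,0,0,15]]
  ]
}}

```text
time: 62.7
position: [0.3907, 0.2966, 0.3294]
orientation: [-0.001, -0.637, 0.771, -0.001]
ft_force: [-0.2, 0.2, -1.8]
gripper_width: 0.0264
```

Run:
```python
from h import *
togo([.392,.2966,.155])
```

```text
t 62.7 p [0.3907 0.2966 0.3294] xaxis yaw -100.87 z [-7.e-04 -2.e-03 -1.e+00] w 0.0264 F [-0.2  0.2 -1.8] j6 2.3
tool shift mm [ -0.7  -1.4 174.4]
```

Emit:
{"fn": "send_rows", "kwargs": {
  "deltas": [
    [[0,0,0,-0.5,-1,35,15],[0,0,0,0,0,40,15],[0,0,0,0,0,40,15],[0,0,0,0,0,40,15],[0,0,0,0,0,18,15],[0,0,0,0,0,0,15],[0,0,0,0,0,0,15]]
  ]
}}

```text
time: 63.4
position: [0.3927, 0.297, 0.1583]
orientation: [0.0, -0.637, 0.771, -0.0]
ft_force: [0.5, -0.2, -2.9]
gripper_width: 0.0262
```

Emit:
{"fn": "send_rows", "kwargs": {
  "deltas": [
    [[0,0,0,0,0,10,15],[0,0,0,0,0,10,15],[0,0,0,0,0,10,15],[0,0,0,0,0,6,15],[0,0,0,0,0,0,15],[0,0,0,0,0,0,15]]
  ]
}}

```text
time: 64.0
position: [0.3918, 0.2976, 0.1222]
orientation: [0.0, -0.637, 0.771, -0.0]
ft_force: [-0.4, 0.9, -2.7]
gripper_width: 0.0262
```

Run:
```python
from h import *
togo([.392,.2966,.118])
```

```text
t 64.0 p [0.3918 0.2976 0.1222] xaxis yaw -100.81 z [ 1.2e-03 -1.0e-04 -1.0e+00] w 0.0262 F [-0.4  0.9 -2.7] j6 2.3
tool shift mm [ 1.  -0.3  4.2]
```

Emit:
{"fn": "send_rows", "kwargs": {
  "deltas": [
    [[0,0,0,0,0,3,15],[0,0,0,0,0,1,15],[0,0,0,0,0,0,15],[0,0,0,0,0,0,50],[0,0,0,0,0,0,50],[0,0,0,0,0,0,50],[0,0,0,0,0,-20,50],[0,0,0,0,0,-40,50],[0,0,0,0,0,-45,50],[0,0,0,0,0,-45,50],[0,0,0,0,0,-45,50],[0,0,0,0,0,-20,50],[0,0,0,0,30,0,50],[0,0,0,0,30,0,50],[0,0,0,0,0,0,50],[0,0,0,0,0,0,50]]
  ]
}}

```text
time: 65.6
position: [0.3326, 0.309, 0.3338]
orientation: [0.001, -0.638, 0.77, -0.001]
ft_force: [-0.7, 0.5, -1.0]
gripper_width: 0.0501
```

Run:
```python
from h import *
togo(None)
w,p=shot('wrist','f1');t,pt=shot('top','f2');s,ps=shot('scene','f3')
print('wrench top px for upright at',proj(p,[[.392,.2967,.151]]),'insert',proj(p,[[.3928,.2966,.036]]))
W=np.zeros((600,800,3),np.uint8);W[:300,:400]=cv2.resize(w,(400,300));W[:300,400:]=cv2.resize(s,(400,300))
W[300:,:400]=cv2.resize(t[140:320,330:570],(400,300));W[300:,400:]=cv2.resize(w[60:360,80:480],(400,300))
W[300:,:400]=cv2.resize(t[200:305,340:480],(400,300));W[300:,400:]=cv2.resize(t[140:305,140:360],(400,300))
cv2.imwrite('pics/v16.png',W)
```

```text
t 65.6 p [0.3326 0.309  0.3338] xaxis yaw -100.76 z [ 2.8e-03  6.0e-04 -1.0e+00] w 0.0501 F [-0.7  0.5 -1. ] j6 2.39
wrench top px for upright at [[281.10271176 123.29040614]] insert [[281.05771616 121.04828153]]
```

View pics/v16.png

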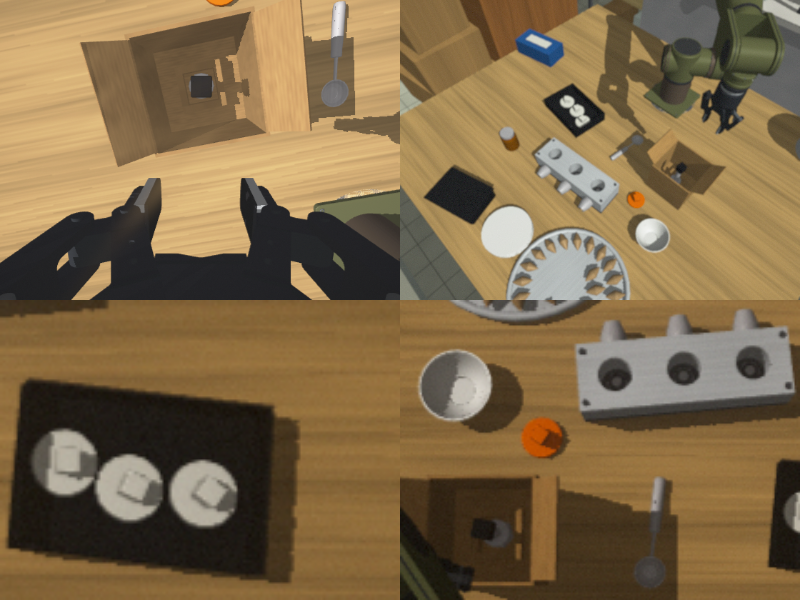

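The last view shows the wrench upright in the insert (at px (281,120), predicted (281,123)), both flaps folded open and all three covers lying in the tub. The bores are clear, and the bowl, jar, spoon and orange look-alike are where they were. Handing in.

Run:
```python
from h import *
print(ctrl.close_job())
```

```text
the job is handed in; nothing more can be done
None
```

I handed the job in at about 66 s of the 210 s allowed; no verdict is reported. Both flaps are open, all three covers are in the tub, all three nuts are tightened, and the wrench is back upright in the carton's insert.

- **Nuts:** each was turned until the torque climbed well past its 0.2 N m friction. That happened 3–7° beyond the stop angle I predicted from the camera. I did not re-image the nuts afterwards. Final torques:

| Nut | Torque at the end (N m) |
|---|---|
| nut0 | 1.15 |
| nut1 | 0.59 |
| nut2 | 1.1 |

- **Last camera check:** the wrench was within about 3 px of its expected place, with the covers inside the tub and the gripper clear of everything. The bowl, jar, spoon and orange look-alike looked unmoved. The tub appeared shifted by a few millimetres, which doesn't affect the result.
- **What went wrong on the way:**
  - The first approach to the flaps was cut short by the row length limit, but nothing was touched.
  - The first try at seating the wrench on nut1 landed on the nut (23 N) and shifted the wrench in the grip. I fixed this with a light search and a regrip.
- **Disagreement:** nut1 was pushed less hard against its stop than the other two, but its angle agrees with theirs.

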